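Push the amplifier module into the corner of its test rail

TASK

Push the small silver amplifier along the bench into the inner corner between the aluminium back rail and the red contact block, so that it sits square with its long side flush against the rail and its end flush against the red block, then leave it there. Only push it by the sides of its case: never lift or tip it, and do not touch the knobs on its top. Leave the glass jar, the multimeter and the parts tray where they are.

Things in the scene. Friction and masses are not known exactly. Their poses are not given: they have to be found in the camera images.
- amp: the amplifier: loose silver box, 95 mm along its x, 130 mm along its y, 45 mm high, 0.4 to 0.85 kg; dark top panel with four steel knobs, brass contacts at both ends (look only). Origin: centre of its underside. It starts some 4 to 9 cm clear of the rail, between red block and jar, turned up to 0.35 rad to the rail. Its long sides are the faces at x = -47.5 and +47.5 mm; +x starts towards the rail
- knobs: the four knobs fixed to the amplifier's top, not to be touched: each 20 mm across and 12.5 mm tall (tops 57.5 mm above the bench), centred at x = -15 and +18 mm, y = -36 and +36 mm in the amplifier's frame. Origin and axes are the amplifier's own
- rail: the back rail: fixed aluminium bar, 520 mm long along its y, 20 mm thick, 30 mm high, beyond the amplifier as seen from the robot. Origin: on the bench, at the middle of its inner face (the long face that looks to the robot); its -x points out of that face, towards the robot, and the bar fills x = 0 to 20 mm
- stop: the contact block: fixed red block, 90 mm along its x (from the rail's inner face towards the robot), 30 mm along its y, 35 mm high, with a 22 mm steel clamp knob on top reaching 49 mm. Square to the rail, its centre 220 mm from the rail's middle, on the rail's +y or -y side (varies). Origin: centre of its underside; axes parallel to the rail's
- jar: low glass jar with white lid, loose bystander, 56 mm across, 52 mm high, standing in front of the rail 220 mm from its middle, at the end opposite to the red block. Origin: centre of its underside
- meter: handheld grey multimeter lying on its back, loose bystander, 165 mm along its x, 80 mm along its y, about 42 mm high. Origin: centre of its underside. It lies well off to the left or right, nearer the robot
- tray: blue open parts tray, loose bystander, 150 mm along its x, 110 mm along its y, 45 mm high. Origin: centre of its underside. It stands well off on the other side from the multimeter
Things that resemble listed ones, but are neither listed nor needed, are in the scene too. Leave any turquoise look-alike of the amp alone. What is shaped like the stop but black is not meant.

How it is judged:
By the outcome, as a careful person would: the job done as asked, in the order asked, and still so for the second after the job is handed in, with the robot touching nothing.
It also fails if it takes over 72 s, if anything falls off the work surface, if the arm or the gripper's body presses on something with over 40 N, if the wrist force passes 120 N, or if a joint passes its speed limit or range.

ROBOT

A 6-joint arm with a two-finger parallel gripper is mounted at the origin on the work surface. World frame = base frame: x ahead of the robot, y to its left, z up, the work surface at z = 0. Lengths are in m, angles in rad, forces in N, time in s.
With the tool pointing down it reaches from about 0.35 to 0.775 m from the base axis. Payload 5.5 kg.
Tool frame: the origin (TCP) lies on the mounting face of the last link; the fingertips stand 173 mm ahead of it and the grasp point (between the pads) lies 155 mm ahead of it; z points along the fingers, y is the direction in which the jaws open and shut (so a half turn about z gives the same grasp; the last joint's range is limited). The gripper opens to 85 mm and grips with 20 to 120 N. Pads are 22 mm wide; open, the fingers measure 114 mm over their backs; the gripper's body (76 mm by 85 mm) begins 54 mm behind the grasp point. The pads swing forward as they close: fully open they stand 13 mm farther back than shut.
Start: joints at [1.164, 0.313, 0.046, 1.304, 0, 1.431], TCP at [0.152, 0.555, 0.405] pointing down, gripper open.
Joint ranges: [-2.76, 2.76], [-0.86, 1.69], [-1.03, 1.26], [-2.2, 2.34], [-1.47, 1.5], [-3.14, 3.14]. Speed limits (rad/s): [2.57, 2.57, 3.14, 3.14, 3.14, 3.14].

INTERFACE

Orientations are given as a unit quaternion [w, x, y, z].
In Python, from workcell import get_state, eyes, env gives the robot as it stands. The module is installed in compiled form; this text tells all that it offers.
- The arm moves only by the tool carry_out, never from a script. Its argument "motion" is a list of rows, each an object of numbers: "jaw": the opening, from -1 (shut) to 1 (fully open); "tx", "ty", "tz": the shift along the tool's x, y, z in cm; "wx", "wy", "wz": the turn, a rotation vector about the tool's x, y, z in degrees. In form: [{"jaw": .., "tx": .., "ty": .., "tz": .., "wx": .., "wy": .., "wz": ..}, ...]. A call has 1 to 20 rows; each row shifts and turns the commanded pose from where the row before left it, along the tool's axes as they then stand; what a row does not reach is not made up. A row lasts 1/8 s, in which the tool goes at most 62.5 mm and 10.7 degrees, less where a joint would pass 70% of its speed; a pose out of reach is approached as far as the arm can. A call with a gripper value outside its range is refused whole. The fingers move at their own pace and stop on an object; "force" is the grip in N (left out, the last holds). Time passes only in rows, so rows that do not move let the fingers close. It gives the time, the measured TCP pose, the force and the opening at its end, in the units of the state.
- get_state(): the state, without advancing time (a new reading comes with each control period).
- eyes.read_camera(name): name is "side" or "top" or "wrist"; returns the picture (384x512x3 uint8, blue, green, red); there is no depth.
- eyes.calibration(name): a dict with "K" (3x3 intrinsics, pixels), "camera_from_world" (4x4, takes a point from world to camera coordinates). Camera axes: x right, y up, looking along -z (the intrinsics and any distortion apply to the point x, -y, -z); pixel columns grow to the right and rows downward; lengths in m; the calibration is good to about 2 mm. The wrist camera is an equidistant fisheye: a pixel r from the principal point sees the ray r / f radians off the axis. A picture is of the moment at which its call begins: read the wrist's pose just before it. calibration takes no time and is no camera call; for the wrist camera it gives the pose at the moment of the call.
- env.hand_in(): hands the job in, once; it reports no verdict.
The state is a dict: "clock": time; "joint_pos": joint angles; "qvel": joint speeds; "tau": joint torques, N m; "tcp_pos": TCP position; "orientation": TCP orientation; "wrist_force": force on the tool from outside, world axes, zero at the start; "ft_torque": the same for the moment, N m; "finger_gap": finger opening in m.
Only numpy, scipy, OpenCV 4.12 (cv2) and the standard library are available. Lean on these libraries where they do the work, as an engineer would, in place of code of your own. Each camera call takes 0.05 s, during which the arm holds its last target.

## Working session

There is one attempt and no reset: what is moved stays moved. The work goes in short steps, Python scripts to look and compute and a tool call to move; the robot and the scene stay as the last step left them, time stands still between calls to the robot, and variables do not carry over. Pictures are saved under pics/ and viewed, and the job is handed in when it is done.

Besides the shell and the picture viewer there is one more tool, called as name([rows], argument=value, ...), one row to a line, values as JSON. carry_out: Moves the arm, as the interface text tells. Its arguments: {"type":"object","properties":{"motion":{"type":"array"},"force":{"type":"number"}},"required":["motion"]}

```bash
mkdir -p pics; python3 - <<'E'
from workcell import get_state, eyes, env
import cv2
print(get_state())
for n in("side","top","wrist"):
    c=eyes.calibration(n); print(n,c)
    cv2.imwrite(f"pics/{n}0.png",eyes.read_camera(n))
E
```

```text
{'clock': 0.0, 'joint_pos': array([ 1.16441292e+00,  3.14005401e-01,  4.49787704e-02,  1.30361771e+00,
       -2.71557596e-05,  1.43119256e+00]), 'qvel': array([ 0.00014001,  0.00062698, -0.00170036,  0.00156145,  0.00032176,
       -0.00048233]), 'tau': array([-6.08949094e-06, -4.80629361e+01,  2.98533136e+01,  1.94350665e-02,
       -5.22761968e-05,  1.15698273e-05]), 'tcp_pos': array([0.15151925, 0.55446788, 0.40380566]), 'orientation': array([-2.36051311e-04,  1.32994539e-01,  9.91116340e-01, -8.93449652e-04]), 'wrist_force': array([0.54849666, 0.21861029, 0.67555331]), 'ft_torque': array([-0.01947761,  0.00504775,  0.03909295]), 'finger_gap': 0.08531007592181893}
side {'K': array([[354.28880311,   0.        , 254.94549385],
       [  0.        , 354.28880311, 195.59676348],
       [  0.        ,   0.        ,   1.        ]]), 'camera_from_world': array([[-0.8368816 , -0.54697036,  0.02127474,  0.44520557],
       [ 0.38470948, -0.56007991,  0.73369552, -0.24308119],
       [-0.38939415,  0.62220087,  0.67914525, -0.69226681],
       [ 0.        ,  0.        ,  0.        ,  1.   
[... 271 characters left out ...]
210e-04],
       [ 9.81104400e-01,  1.41703258e-02,  1.92959471e-01,
        -5.21311503e-01],
       [-1.92836263e-01, -9.61253807e-03,  9.81183864e-01,
        -9.80564171e-01],
       [ 0.00000000e+00,  0.00000000e+00,  0.00000000e+00,
         1.00000000e+00]])}
wrist {'K': array([[297.31863964,   0.        , 254.69356853],
       [  0.        , 297.31863964, 190.12562061],
       [  0.        ,   0.        ,   1.        ]]), 'camera_from_world': array([[ 0.2641394 ,  0.96447886, -0.00330219, -0.57339979],
       [-0.93223264,  0.25442723, -0.25731128,  0.0335047 ],
       [-0.24733113,  0.07104446,  0.96632293, -0.37927078],
       [ 0.        ,  0.        ,  0.        ,  1.        ]])}
```

View pics/top0.png

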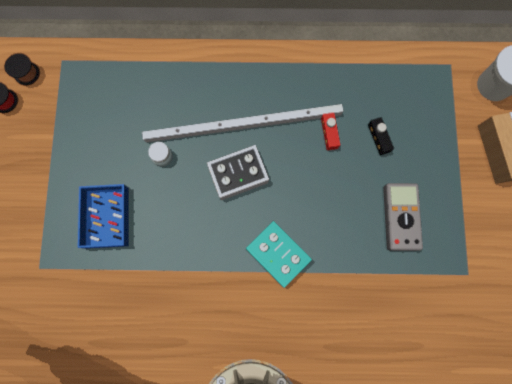

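View pics/side0.png

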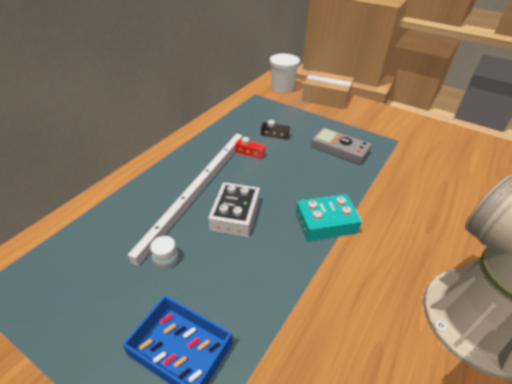

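```bash
python3 - <<'E'
import cv2
im=cv2.imread("pics/top0.png")
cv2.imwrite("pics/top0crop.png",cv2.resize(im[30:230,180:440],None,fx=3,fy=3,interpolation=cv2.INTER_CUBIC))
E
```

```text
(no output)
```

View crop.

View pics/top0crop.png

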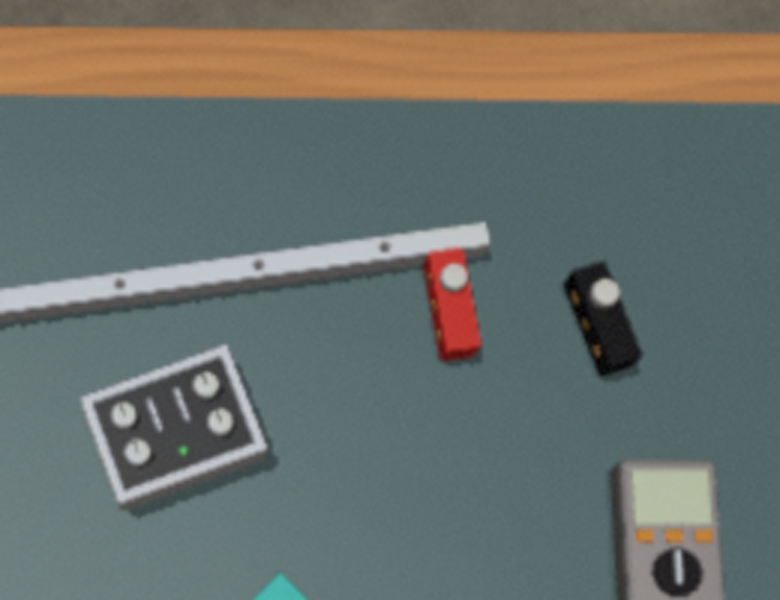

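```bash
cat > h.py <<'E'
import numpy as np, cv2
from workcell import get_state, eyes, env
from scipy.optimize import least_squares
def proj(name,P,c=None):
    c=c or eyes.calibration(name);P=np.atleast_2d(P);T=c["camera_from_world"]
    q=P@T[:3,:3].T+T[:3,3];p=np.c_[q[:,0],-q[:,1],-q[:,2]]@c["K"].T
    return p[:,:2]/p[:,2:]
def unproj(name,px,z,c=None):
    c=c or eyes.calibration(name);T=c["camera_from_world"];R=T[:3,:3]
    px=np.atleast_2d(px).astype(float);d=np.c_[px,np.ones(len(px))]@np.linalg.inv(c["K"]).T
    d=np.c_[d[:,0],-d[:,1],-d[:,2]]@R;o=-R.T@T[:3,3]
    return o+d*((z-o[2])/d[:,2])[:,None]
def rot(a): return np.array([[np.cos(a),-np.sin(a)],[np.sin(a),np.cos(a)]])
def pts(pose,L): # pose x,y,a ; L list xyz local
    L=np.atleast_2d(L).astype(float);return np.c_[L[:,:2]@rot(pose[2]).T+pose[:2],L[:,2]]
def fit(name,L,px,x0):
    c=eyes.calibration(name)
    r=least_squares(lambda p:(proj(name,pts(p,L),c)-px).ravel(),x0,x_scale=[.1,.1,.1]);return r.x,np.abs(r.fun).max()
def crop(im,r0,r1,c0,c1,f,fn):
    cv2.imwrite(fn,cv2.resize(im[r0:r1,c0:c1],None,fx=f,fy=f,interpolation=cv2.INTER_CUBIC))
def c2f(uv,r0,c0,f): return (np.array(uv,float)+.5)/f-.5+[c0,r0]
AMPTOP=np.array([[.0475,.065,.045],[.0475,-.065,.045],[-.0475,-.065,.045],[-.0475,.065,.045]])
def draw(im,name,pose,L,col,close=True):
    p=proj(name,pts(pose,L));cv2.polylines(im,[np.round(p*16).astype(int)],close,col,1,cv2.LINE_AA,4)
E
python3 - <<'E'
from h import *
im=cv2.imread("pics/top0.png")
a,e=fit("top",AMPTOP,c2f([(83,397),(226,347),(266,444),(121,502)],30,180,3),[.5,0,.2]);print("amp",a,e)
k=[(-.015,.036,.0575),(.018,.036,.0575),(-.015,-.036,.0575),(.018,-.036,.0575)]
print(proj("top",pts(a,k)))
# stop top red corners
print(unproj("top",c2f([(428,253),(466,250),(480,347),(440,358)],30,180,3),.035))
print("rail lower edge",unproj("top",c2f([(488,246),(0,313)],30,180,3),.03), unproj("top",[[145,139]],.03))
crop(im,90,180,130,260,6,"pics/cl.png");crop(im,90,180,230,360,6,"pics/cr.png")
E
```

```text
amp [0.56606512 0.03802619 0.38190007] 1.3423541298070347
[[225.86893999 179.87652113]
 [221.1778017  167.5748244 ]
 [253.48128352 169.52571953]
 [248.65056154 157.33766589]]
[[ 0.71972741 -0.17533159  0.035     ]
 [ 0.7228607  -0.20780197  0.035     ]
 [ 0.63682763 -0.2175537   0.035     ]
 [ 0.62675723 -0.18376573  0.035     ]]
rail lower edge [[ 0.72868682 -0.22775941  0.03      ]
 [ 0.66288466  0.18899372  0.03      ]] [[0.64835724 0.2769121  0.03      ]]
```

View pics/cl.png

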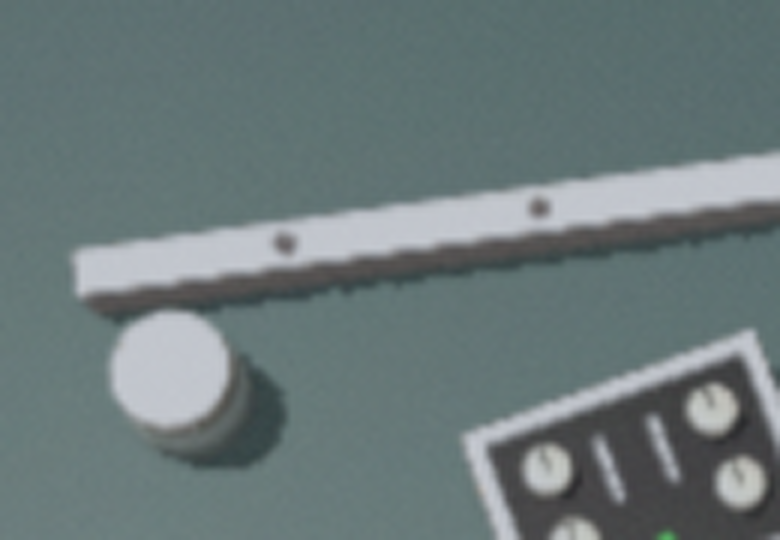

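View pics/cr.png

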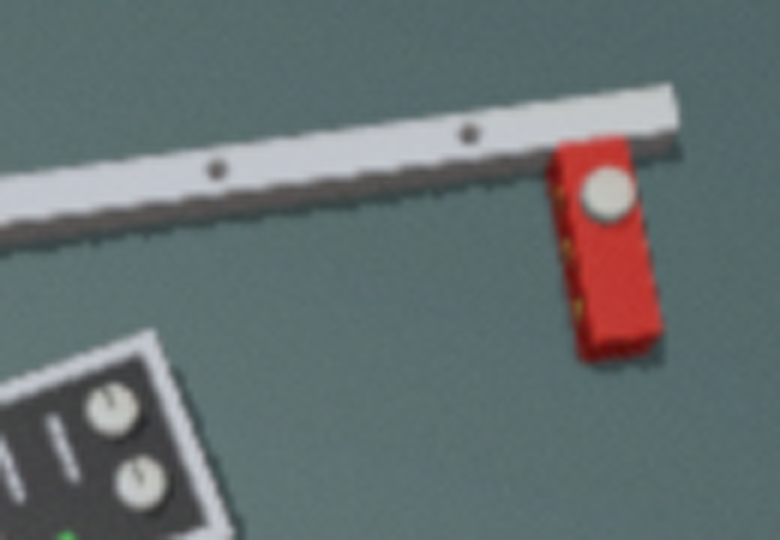

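```bash
cat >> h.py <<'E'
RAILTOP=np.array([[.02,.26,.03],[0,.26,.03],[.02,-.26,.03],[0,-.26,.03]])
KN=np.array([(-.015,.036,.0575),(.018,.036,.0575),(-.015,-.036,.0575),(.018,-.036,.0575)])
E
python3 - <<'E'
from h import *
px=np.r_[c2f([(73,252),(80,296)],90,130,6),c2f([(672,85),(679,130)],90,230,6)]
r,e=fit("top",RAILTOP,px,[.7,0,.1]);print("rail",r,e)
apx=np.r_[c2f([(83,397),(226,347),(266,444),(121,502)],30,180,3),c2f([(137,452),(124,415),(220,422),(206,385)],30,180,3)]
a,e=fit("top",np.r_[AMPTOP,KN],apx,[.5,0,.2]);print("amp",a,e)
d=rot(-r[2])@(a[:2]-r[:2]);print("amp in rail",d,a[2]-r[2])
j=unproj("top",c2f([(170,370)],90,130,6),.052)[0];print("jar",j,rot(-r[2])@(j[:2]-r[:2]))
S=np.array([[-.09,-.205,.035],[0,-.205,.035],[0,-.235,.035],[-.09,-.235,.035]])
print(proj("top",pts(r,S)))
im=cv2.imread("pics/top0.png");im=cv2.resize(im,None,fx=1,fy=1)
big=cv2.resize(im[80:220,130:360],None,fx=3.4,fy=3.4)
def dl(pose,L,col):
    p=(proj("top",pts(pose,L))+.5-[130,80])*3.4
    cv2.polylines(big,[np.round(p*16).astype(int)],True,col,1,cv2.LINE_AA,4)
dl(r,S,(0,255,0));dl(r,RAILTOP[[0,1,3,2]],(0,255,0));dl(a,AMPTOP,(0,0,255));dl(a,AMPTOP*[1,1,0],(255,0,255))
cv2.imwrite("pics/ov.png",big)
# side
im=cv2.resize(cv2.imread("pics/side0.png")[110:280,110:290],None,fx=3.4,fy=3.4)
def dl(pose,L,col):
    p=(proj("side",pts(pose,L))+.5-[110,110])*3.4
    cv2.polylines(im,[np.round(p*16).astype(int)],True,col,1,cv2.LINE_AA,4)
dl(r,S,(0,255,0));dl(r,RAILTOP[[0,1,3,2]],(0,255,0));dl(a,AMPTOP,(0,0,255));dl(a,AMPTOP*[1,1,0],(255,0,255))
cv2.imwrite("pics/ovs.png",im)
E
```

```text
rail [0.68933556 0.02678589 0.15846621] 0.5041612831239775
amp [0.56531163 0.03847966 0.37979865] 1.2751317733536212
amp in rail [-0.12062465  0.03111871] 0.22133244318414672
jar [0.61016483 0.23685788 0.052     ] [-0.0450286   0.21993333]
[[328.70201367 146.71902445]
 [322.44260279 113.27780521]
 [333.97847074 111.67363558]
 [340.42094859 145.06919933]]
```

View pics/ov.png

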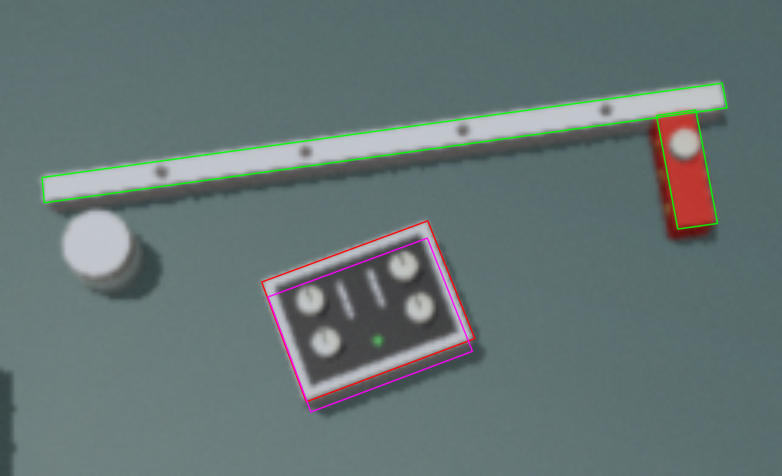

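View pics/ovs.png

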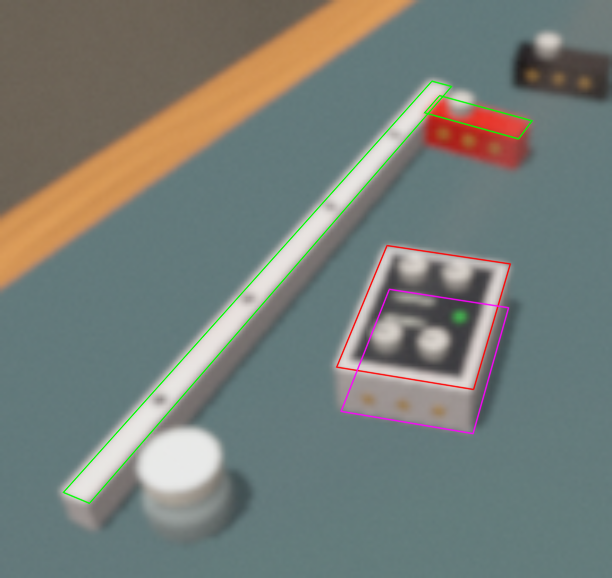

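```bash
cat >> h.py <<'E'
from scipy.spatial.transform import Rotation as Ro
RAIL=np.array([.68933556,.02678589,.15846621])
def pose():
    s=get_state();q=s["orientation"];return s,s["tcp_pos"],Ro.from_quat(q[[1,2,3,0]])
def inrail(p): return rot(-RAIL[2])@(np.array(p)[:2]-RAIL[:2])
def go(x,y,z,yaw): # yaw of tool y axis in rail frame minus 90deg (0: y_tool=rail y, x_tool=-rail x)
    s,p,R=pose();t=np.r_[rot(RAIL[2])@[x,y]+RAIL[:2],z]
    a=yaw+RAIL[2];Rt=Ro.from_matrix(np.array([[-np.cos(a),-np.sin(a),0],[-np.sin(a),np.cos(a),0],[0,0,-1]]).T.T)
    d=R.inv();print("shift cm (tool)",np.round(d.apply(t-p)*100,2),"turn deg (tool rotvec)",np.round((d*Rt).as_rotvec(degrees=True),2),"rail now",np.round(inrail(p),4),"z",round(p[2],4))
    print("shift cm in target axes",np.round(Rt.inv().apply(t-p)*100,2))
E
python3 - <<'E'
from h import *
for n in [(275,223),(248,252),(311,262)]: w=unproj("top",n,.045)[0];print(w,inrail(w))
w=unproj("top",[(388,185),(420,185)],.04);print([inrail(x) for x in w])
go(-.225,.022,.26,0)
E
```

```text
[ 0.4367151  -0.05471489  0.045     ] [-0.26231639 -0.04061514]
[0.3664745  0.00929225 0.045     ] [-0.32157633  0.03367425]
[ 0.34534141 -0.14033487  0.045     ] [-0.36605636 -0.11074323]
[array([-0.20883824, -0.33075391]), array([-0.22012315, -0.40854058])]
shift cm (tool) [-44.39 -43.98  14.45] turn deg (tool rotvec) [ -0.07  -0.03 -24.37] rail now [-0.4478  0.606 ] z 0.404
shift cm in target axes [-22.28 -58.4   14.4 ]
```

carry_out([
  {"jaw": 0.5, "tx": -3.7, "ty": -3.66, "tz": 1.2},
  {"jaw": 0.5, "tx": -3.7, "ty": -3.66, "tz": 1.2},
  {"jaw": 0.5, "tx": -3.7, "ty": -3.66, "tz": 1.2},
  {"jaw": 0.5, "tx": -3.7, "ty": -3.66, "tz": 1.2},
  {"jaw": 0.5, "tx": -3.7, "ty": -3.66, "tz": 1.2},
  {"jaw": 0.5, "tx": -3.7, "ty": -3.66, "tz": 1.2},
  {"jaw": 0.5, "tx": -3.7, "ty": -3.66, "tz": 1.2},
  {"jaw": 0.5, "tx": -3.7, "ty": -3.66, "tz": 1.2},
  {"jaw": 0.5, "tx": -3.7, "ty": -3.66, "tz": 1.2},
  {"jaw": 0.5, "tx": -3.7, "ty": -3.66, "tz": 1.2},
  {"jaw": 0.5, "tx": -3.7, "ty": -3.66, "tz": 1.2},
  {"jaw": 0.5, "tx": -3.69, "ty": -3.72, "tz": 1.2},
  {"jaw": 0.5, "wz": -8.1},
  {"jaw": 0.5, "wz": -8.1},
  {"jaw": 0.5, "wz": -8.1},
  {"jaw": 0.5},
])

```text
invalid input at $.motion[0]: expected keys jaw, tx, ty, tz, wx, wy, wz
```

```bash
python3 - <<'E'
from h import *
s=get_state();print(s["clock"],s["finger_gap"],s["wrist_force"],s["joint_pos"].round(2))
go(-.218,.022,.182,0)
im=eyes.read_camera("wrist");cv2.imwrite("pics/w1.png",im)
E
```

```text
0.15 0.08523158651526605 [-0.39410228 -0.49174634 -0.25805755] [ 1.16  0.31  0.05  1.3  -0.    1.43]
shift cm (tool) [-45.03 -43.69  22.25] turn deg (tool rotvec) [ -0.07  -0.03 -24.37] rail now [-0.4478  0.606 ] z 0.404
shift cm in target axes [-22.98 -58.4   22.2 ]
```

View pics/w1.png

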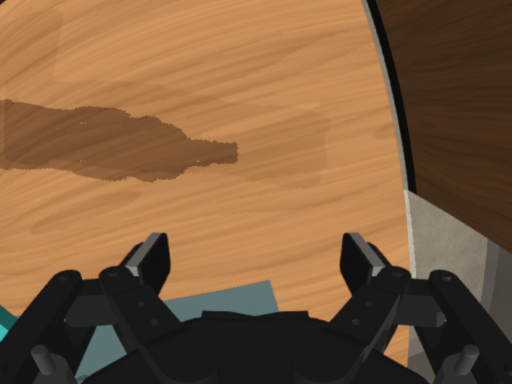

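carry_out([
  {"jaw": 0.5, "tx": -3.7, "ty": -3.66, "tz": 1.2, "wx": 0, "wy": 0, "wz": 0},
  {"jaw": 0.5, "tx": -3.7, "ty": -3.66, "tz": 1.2, "wx": 0, "wy": 0, "wz": 0},
  {"jaw": 0.5, "tx": -3.7, "ty": -3.66, "tz": 1.2, "wx": 0, "wy": 0, "wz": 0},
  {"jaw": 0.5, "tx": -3.7, "ty": -3.66, "tz": 1.2, "wx": 0, "wy": 0, "wz": 0},
  {"jaw": 0.5, "tx": -3.7, "ty": -3.66, "tz": 1.2, "wx": 0, "wy": 0, "wz": 0},
  {"jaw": 0.5, "tx": -3.7, "ty": -3.66, "tz": 1.2, "wx": 0, "wy": 0, "wz": 0},
  {"jaw": 0.5, "tx": -3.7, "ty": -3.66, "tz": 1.2, "wx": 0, "wy": 0, "wz": 0},
  {"jaw": 0.5, "tx": -3.7, "ty": -3.66, "tz": 1.2, "wx": 0, "wy": 0, "wz": 0},
  {"jaw": 0.5, "tx": -3.7, "ty": -3.66, "tz": 1.2, "wx": 0, "wy": 0, "wz": 0},
  {"jaw": 0.5, "tx": -3.7, "ty": -3.66, "tz": 1.2, "wx": 0, "wy": 0, "wz": 0},
  {"jaw": 0.5, "tx": -3.7, "ty": -3.66, "tz": 1.2, "wx": 0, "wy": 0, "wz": 0},
  {"jaw": 0.5, "tx": -3.7, "ty": -3.7, "tz": 1.2, "wx": 0, "wy": 0, "wz": 0},
  {"jaw": 0.5, "tx": 0, "ty": 0, "tz": 0, "wx": 0, "wy": 0, "wz": -8.1},
  {"jaw": 0.5, "tx": 0, "ty": 0, "tz": 0, "wx": 0, "wy": 0, "wz": -8.1},
  {"jaw": 0.5, "tx": 0, "ty": 0, "tz": 0, "wx": 0, "wy": 0, "wz": -8.1},
  {"jaw": 0.5, "tx": 0, "ty": 0, "tz": 0, "wx": 0, "wy": 0, "wz": 0},
])

```text
clock: 2.2
tcp_pos: [0.464, 0.0135, 0.2606]
orientation: [-0.0, -0.078, 0.997, 0.0]
wrist_force: [0.5, -0.8, 0.8]
finger_gap: 0.0641
```

```bash
python3 - <<'E'
from h import *
s=get_state();print(s["clock"],s["finger_gap"],s["wrist_force"],s["joint_pos"].round(2))
go(-.218,.022,.182,0)
im=eyes.read_camera("wrist");cv2.imwrite("pics/w2.png",im)
E
```

```text
2.2 0.06408339727413653 [ 0.53678376 -0.81903744  0.84193994] [-0.14  0.2  -0.48  0.89  0.   -0.3 ]
shift cm (tool) [-0.67 -0.05  7.86] turn deg (tool rotvec) [ 0.01 -0.01 -0.16] rail now [-0.2247  0.0225] z 0.2606
shift cm in target axes [-0.67 -0.05  7.86]
```

View pics/w2.png

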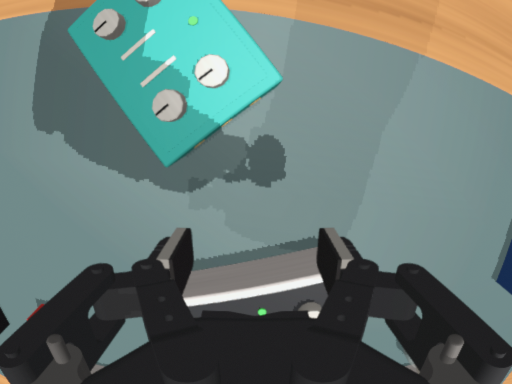

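carry_out([
  {"jaw": 0.5, "tx": -0.3, "ty": 0, "tz": 3, "wx": 0, "wy": 0, "wz": 0},
  {"jaw": 0.5, "tx": -0.3, "ty": 0, "tz": 3, "wx": 0, "wy": 0, "wz": 0},
  {"jaw": 0.5, "tx": 0, "ty": 0, "tz": 1.8, "wx": 0, "wy": 0, "wz": 0},
  {"jaw": 0.5, "tx": 0, "ty": 0, "tz": 0, "wx": 0, "wy": 0, "wz": 0},
  {"jaw": 0.5, "tx": -0.8, "ty": 0, "tz": 0, "wx": 0, "wy": 0, "wz": 0},
  {"jaw": 0.5, "tx": -0.6, "ty": 0, "tz": 0, "wx": 0, "wy": 0, "wz": 0},
  {"jaw": 0.5, "tx": -0.6, "ty": 0, "tz": 0, "wx": 0, "wy": 0, "wz": 0},
  {"jaw": 0.5, "tx": -0.6, "ty": 0, "tz": 0, "wx": 0, "wy": 0, "wz": 0},
])

```text
clock: 3.25
tcp_pos: [0.4963, 0.0187, 0.1831]
orientation: [0.0, -0.079, 0.997, -0.0]
wrist_force: [-0.1, -0.0, -0.2]
finger_gap: 0.0642
```

```bash
python3 - <<'E'
from h import *
s=get_state();print(s["clock"],s["finger_gap"],rot(-RAIL[2])@s["wrist_force"][:2])
go(-.12,.022,.182,0)
im=eyes.read_camera("side");crop(im,130,280,130,330,4,"pics/s3.png")
E
```

```text
3.25 0.06418350427518135 [-0.10982482 -0.00046028]
shift cm (tool) [-7.19 -0.04  0.11] turn deg (tool rotvec) [-0.01  0.05 -0.07] rail now [-0.1919  0.0224] z 0.1831
shift cm in target axes [-7.19 -0.04  0.11]
```

View pics/s3.png

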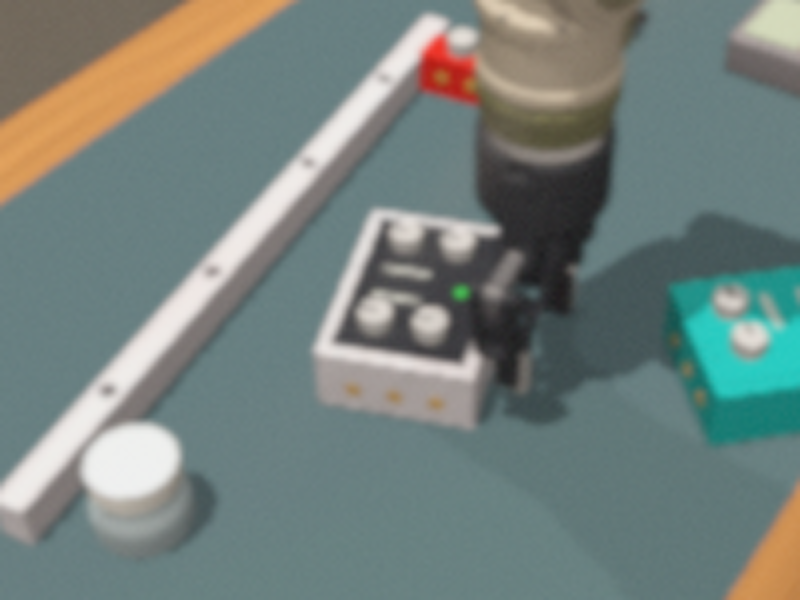

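carry_out([
  {"jaw": 0.5, "tx": -0.5, "ty": 0, "tz": 0, "wx": 0, "wy": 0, "wz": 0},
  {"jaw": 0.5, "tx": -0.5, "ty": 0, "tz": 0, "wx": 0, "wy": 0, "wz": 0},
  {"jaw": 0.5, "tx": -0.5, "ty": 0, "tz": 0, "wx": 0, "wy": 0, "wz": 0},
  {"jaw": 0.5, "tx": -0.5, "ty": 0, "tz": 0, "wx": 0, "wy": 0, "wz": 0},
  {"jaw": 0.5, "tx": -0.5, "ty": 0, "tz": 0, "wx": 0, "wy": 0, "wz": 0},
  {"jaw": 0.5, "tx": -0.5, "ty": 0, "tz": 0, "wx": 0, "wy": 0, "wz": 0},
  {"jaw": 0.5, "tx": -0.5, "ty": 0, "tz": 0, "wx": 0, "wy": 0, "wz": 0},
])

```text
clock: 4.18
tcp_pos: [0.5289, 0.0245, 0.1822]
orientation: [-0.002, -0.079, 0.997, 0.001]
wrist_force: [-5.1, 0.6, 3.3]
finger_gap: 0.0643
```

```bash
python3 - <<'E'
from h import *
s=get_state();print(s["clock"],s["finger_gap"],rot(-RAIL[2])@s["wrist_force"][:2],s["ft_torque"])
go(-.12,.022,.182,0)
im=eyes.read_camera("side");crop(im,130,280,130,330,4,"pics/s4.png")
im=eyes.read_camera("top");crop(im,90,210,190,350,5,"pics/t4.png")
E
```

```text
4.175 0.06434289726819062 [-4.89994242  1.35880377] [0.29819049 0.98559549 0.216307  ]
shift cm (tool) [-3.88 -0.11  0.  ] turn deg (tool rotvec) [ 0.1  -0.22 -0.03] rail now [-0.1588  0.0231] z 0.1822
shift cm in target axes [-3.88 -0.11  0.02]
```

View pics/s4.png

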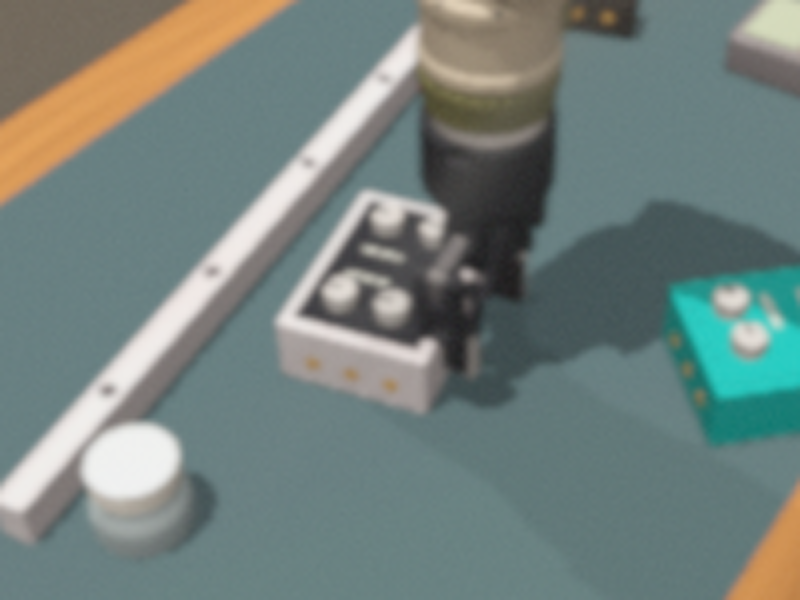

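View pics/t4.png

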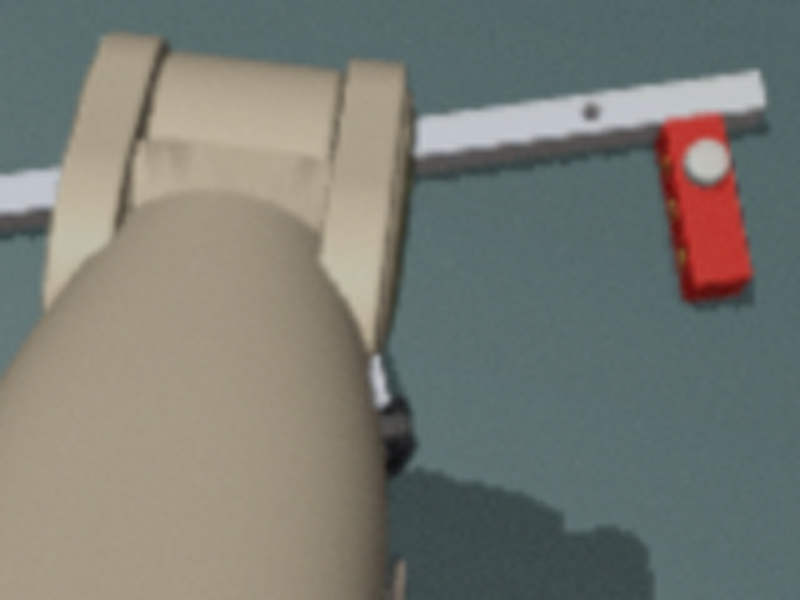

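```bash
cat >> h.py <<'E'
def sidefit(px,L,x0):
    a,e=fit("side",L,px,x0);d=inrail(a);print("amp rail",np.round(d,4),"yaw",round(a[2]-RAIL[2],3),"err px",round(e,2));return a
E
python3 - <<'E'
from h import *
L=np.r_[AMPTOP[[0,1,3]],[[.0475,.065,0],[-.0475,.065,0]],KN[:2]]
# initial check
sidefit(c2f([(316,350),(374,210),(483,358),(320,400),(478,425),(432,316),(375,308)],130,130,4),L,[.55,.03,.3])
sidefit(c2f([(278,325),(365,190),(440,345),(283,372),(430,412),(393,300),(341,288)],130,130,4),L,[.55,.03,.3])
E
```

```text
amp rail [-0.1183  0.028 ] yaw 0.257 err px 3.18
amp rail [-0.0969  0.0226] yaw 0.125 err px 3.23
```

carry_out([
  {"jaw": 0.5, "tx": -0.5, "ty": 0, "tz": 0, "wx": 0, "wy": 0, "wz": 0},
  {"jaw": 0.5, "tx": -0.5, "ty": 0, "tz": 0, "wx": 0, "wy": 0, "wz": 0},
  {"jaw": 0.5, "tx": -0.5, "ty": 0, "tz": 0, "wx": 0, "wy": 0, "wz": 0},
  {"jaw": 0.5, "tx": -0.5, "ty": 0, "tz": 0, "wx": 0, "wy": 0, "wz": 0},
  {"jaw": 0.5, "tx": -0.5, "ty": 0, "tz": 0, "wx": 0, "wy": 0, "wz": 0},
  {"jaw": 0.5, "tx": -0.5, "ty": 0, "tz": 0, "wx": 0, "wy": 0, "wz": 0},
])

```text
clock: 5.03
tcp_pos: [0.5602, 0.0288, 0.1826]
orientation: [-0.0, -0.079, 0.997, -0.0]
wrist_force: [-1.6, 0.4, -2.6]
finger_gap: 0.0639
```

```bash
python3 - <<'E'
from h import *
s=get_state();print(s["clock"],s["finger_gap"],rot(-RAIL[2])@s["wrist_force"][:2],s["ft_torque"])
go(-.106,.022,.182,0)
im=eyes.read_camera("side");crop(im,130,280,130,330,4,"pics/s5.png")
E
```

```text
5.025 0.06393803870375209 [-1.52911751  0.61479057] [-0.09671547  0.38132255 -0.03229431]
shift cm (tool) [-2.12 -0.03  0.06] turn deg (tool rotvec) [-0.   -0.   -0.07] rail now [-0.1272  0.0223] z 0.1826
shift cm in target axes [-2.12 -0.03  0.06]
```

View pics/s5.png

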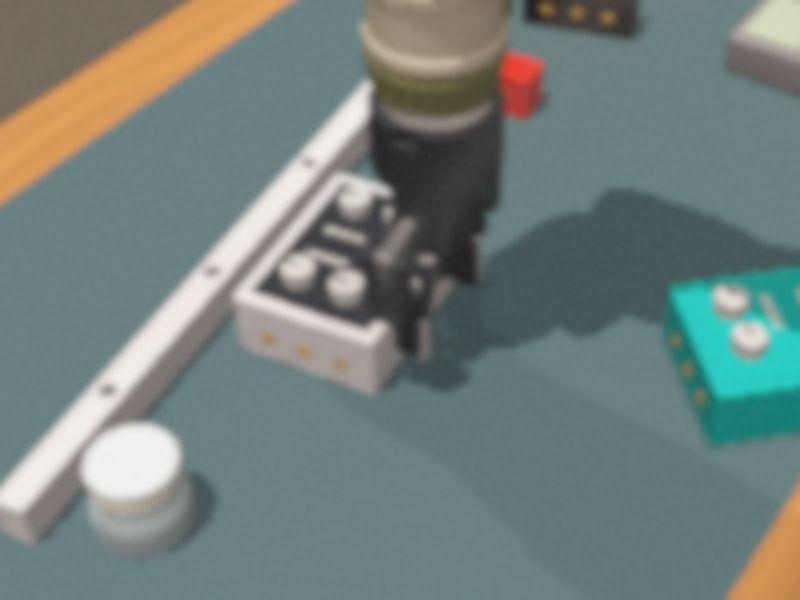

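carry_out([
  {"jaw": 0.5, "tx": -0.5, "ty": 0, "tz": 0, "wx": 0, "wy": 0, "wz": 0},
  {"jaw": 0.5, "tx": -0.4, "ty": 0, "tz": 0, "wx": 0, "wy": 0, "wz": 0},
  {"jaw": 0.5, "tx": -0.4, "ty": 0, "tz": 0, "wx": 0, "wy": 0, "wz": 0},
  {"jaw": 0.5, "tx": -0.3, "ty": 0, "tz": 0, "wx": 0, "wy": 0, "wz": 0},
  {"jaw": 0.5, "tx": 0, "ty": 0, "tz": 0, "wx": 0, "wy": 0, "wz": 0},
])

```text
clock: 5.7
tcp_pos: [0.5761, 0.0313, 0.1828]
orientation: [0.0, -0.079, 0.997, 0.0]
wrist_force: [-1.1, -0.9, 0.6]
finger_gap: 0.0642
```

```bash
python3 - <<'E'
from h import *
s=get_state();print(s["clock"],s["finger_gap"],rot(-RAIL[2])@s["wrist_force"][:2],s["ft_torque"])
go(-.106,.022,.182,0)
im=eyes.read_camera("side");crop(im,130,280,130,330,4,"pics/s6.png")
E
```

```text
5.7 0.06424789456789762 [-1.18782913 -0.67992121] [-0.05614676  0.4009707  -0.01163216]
shift cm (tool) [-0.51 -0.04  0.08] turn deg (tool rotvec) [ 0.    0.06 -0.06] rail now [-0.1111  0.0224] z 0.1828
shift cm in target axes [-0.51 -0.04  0.08]
```

View pics/s6.png

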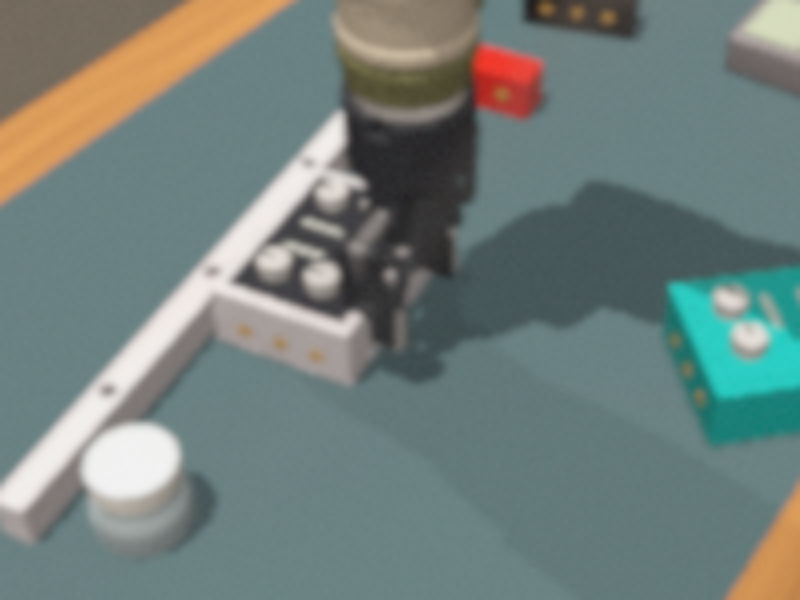

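carry_out([
  {"jaw": 0.5, "tx": 1, "ty": 0, "tz": 0, "wx": 0, "wy": 0, "wz": 0},
  {"jaw": 0.5, "tx": 1.5, "ty": 0, "tz": 0, "wx": 0, "wy": 0, "wz": 0},
  {"jaw": 0.3, "tx": 0, "ty": 0, "tz": -4, "wx": 0, "wy": 0, "wz": 0},
  {"jaw": 0, "tx": 0, "ty": 0, "tz": -4.5, "wx": 0, "wy": 0, "wz": 0},
  {"jaw": 0, "tx": 0, "ty": 4, "tz": 0, "wx": 0, "wy": 0, "wz": 0},
  {"jaw": 0, "tx": -4, "ty": 4, "tz": 0, "wx": 0, "wy": 0, "wz": 0},
  {"jaw": 0, "tx": -4, "ty": 2.5, "tz": 0, "wx": 0, "wy": 0, "wz": 0},
  {"jaw": 0, "tx": 0, "ty": 0, "tz": 0, "wx": 0, "wy": 0, "wz": 10},
  {"jaw": 0, "tx": 0, "ty": 0, "tz": 0, "wx": 0, "wy": 0, "wz": 10},
  {"jaw": 0, "tx": 0, "ty": 0, "tz": 0, "wx": 0, "wy": 0, "wz": 10},
  {"jaw": 0, "tx": 0, "ty": 0, "tz": 0, "wx": 0, "wy": 0, "wz": 10},
  {"jaw": 0, "tx": 0, "ty": 0, "tz": 0, "wx": 0, "wy": 0, "wz": 10},
  {"jaw": 0, "tx": 0, "ty": 0, "tz": 0, "wx": 0, "wy": 0, "wz": 10},
  {"jaw": 0, "tx": 0, "ty": 0, "tz": 0, "wx": 0, "wy": 0, "wz": 10},
  {"jaw": 0, "tx": 0, "ty": 0, "tz": 0, "wx": 0, "wy": 0, "wz": 10},
  {"jaw": 0, "tx": 0, "ty": 0, "tz": 0, "wx": 0, "wy": 0, "wz": 10},
  {"jaw": 0, "tx": 0, "ty": 0, "tz": 0, "wx": 0, "wy": 0, "wz": 0},
])

```text
clock: 7.88
tcp_pos: [0.6134, 0.1435, 0.268]
orientation: [0.0, 0.649, 0.761, 0.001]
wrist_force: [-0.1, 0.2, -0.1]
finger_gap: 0.0428
```

```bash
python3 - <<'E'
from h import *
s=get_state();print(s["clock"],s["finger_gap"],rot(-RAIL[2])@s["wrist_force"][:2],s["joint_pos"].round(2))
go(-.052,.128,.182,-np.pi/2)
im=eyes.read_camera("side");crop(im,130,280,130,330,4,"pics/s7.png")
im=eyes.read_camera("top");crop(im,90,210,130,290,5,"pics/t7.png")
E
```

```text
7.875 0.04282178874143949 [-0.10063942  0.24940173] [ 0.1   0.49 -0.04  1.05  0.    1.51]
shift cm (tool) [0.07 0.44 8.6 ] turn deg (tool rotvec) [ 0.07 -0.01  0.04] rail now [-0.0565  0.1273] z 0.268
shift cm in target axes [0.07 0.45 8.6 ]
```

View pics/s7.png

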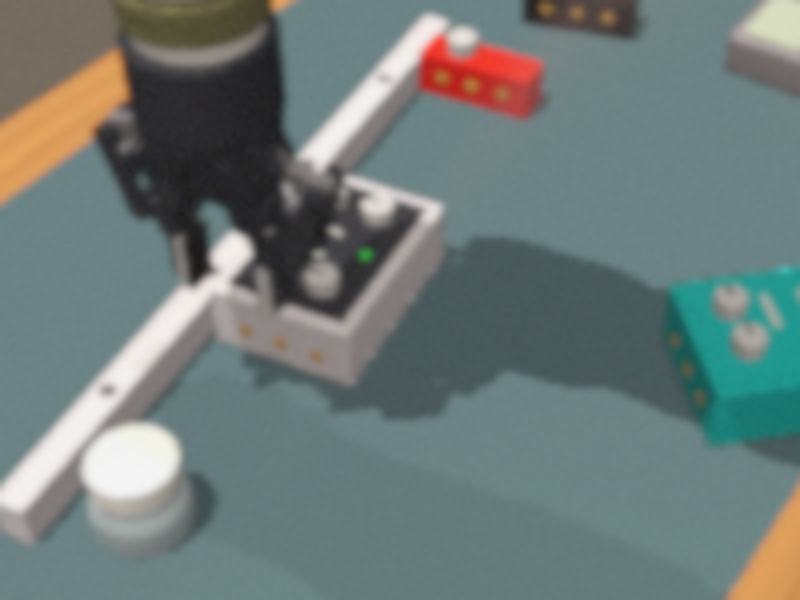

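View pics/t7.png

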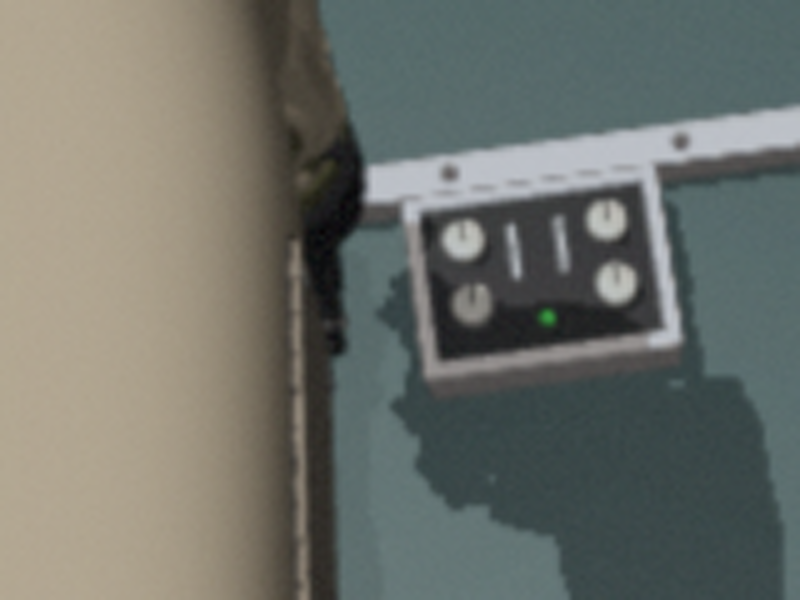

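```bash
cat >> h.py <<'E'
def topfit(px,L,x0=(.6,0,.15)):
    a,e=fit("top",L,px,x0);d=inrail(a);print("amp rail",np.round(d,4),"yaw",round(a[2]-RAIL[2],4),"err px",round(e,2));return a
E
python3 - <<'E'
from h import *
topfit(c2f([(406,208),(655,167),(681,345),(430,378),(473,305),(464,241),(616,284),(608,220)],90,130,5),np.r_[AMPTOP,KN])
E
```

```text
amp rail [-0.0536  0.0205] yaw 0.0046 err px 1.18
```

carry_out([
  {"jaw": 0, "tx": 0, "ty": 0.4, "tz": 3, "wx": 0, "wy": 0, "wz": 0},
  {"jaw": 0, "tx": 0, "ty": 0, "tz": 3, "wx": 0, "wy": 0, "wz": 0},
  {"jaw": 0, "tx": 0, "ty": 0, "tz": 2.4, "wx": 0, "wy": 0, "wz": 0},
  {"jaw": 0, "tx": 0, "ty": 0, "tz": 0, "wx": 0, "wy": 0, "wz": 0},
  {"jaw": 0, "tx": -1, "ty": 0, "tz": 0, "wx": 0, "wy": 0, "wz": 0},
  {"jaw": 0, "tx": -1, "ty": 0, "tz": 0, "wx": 0, "wy": 0, "wz": 0},
  {"jaw": 0, "tx": -0.5, "ty": 0, "tz": 0, "wx": 0, "wy": 0, "wz": 0},
  {"jaw": 0, "tx": -0.5, "ty": 0, "tz": 0, "wx": 0, "wy": 0, "wz": 0},
  {"jaw": 0, "tx": -0.5, "ty": 0, "tz": 0, "wx": 0, "wy": 0, "wz": 0},
  {"jaw": 0, "tx": -0.5, "ty": 0, "tz": 0, "wx": 0, "wy": 0, "wz": 0},
  {"jaw": 0, "tx": -0.5, "ty": 0, "tz": 0, "wx": 0, "wy": 0, "wz": 0},
  {"jaw": 0, "tx": -0.5, "ty": 0, "tz": 0, "wx": 0, "wy": 0, "wz": 0},
  {"jaw": 0, "tx": -0.5, "ty": 0, "tz": 0, "wx": 0, "wy": 0, "wz": 0},
  {"jaw": 0, "tx": -0.5, "ty": 0, "tz": 0, "wx": 0, "wy": 0, "wz": 0},
])

```text
clock: 9.72
tcp_pos: [0.627, 0.0859, 0.1845]
orientation: [-0.0, 0.649, 0.761, 0.001]
wrist_force: [-1.2, 6.5, 4.2]
finger_gap: 0.0432
```

```bash
python3 - <<'E'
from h import *
s=get_state();print(s["clock"],s["finger_gap"],rot(-RAIL[2])@s["wrist_force"][:2],s["ft_torque"])
go(-.052,-.064,.185,-np.pi/2)
im=eyes.read_camera("side");crop(im,130,280,130,330,4,"pics/s8.png")
im=eyes.read_camera("top");crop(im,90,210,190,350,5,"pics/t8.png")
E
```

```text
9.725 0.043174839822611014 [-0.13614781  6.59395322] [0.99320254 0.16461404 0.01772624]
shift cm (tool) [-13.22   0.02  -0.09] turn deg (tool rotvec) [ 0.08 -0.14  0.02] rail now [-0.0523  0.0682] z 0.1845
shift cm in target axes [-13.22   0.03  -0.05]
```

View pics/s8.png

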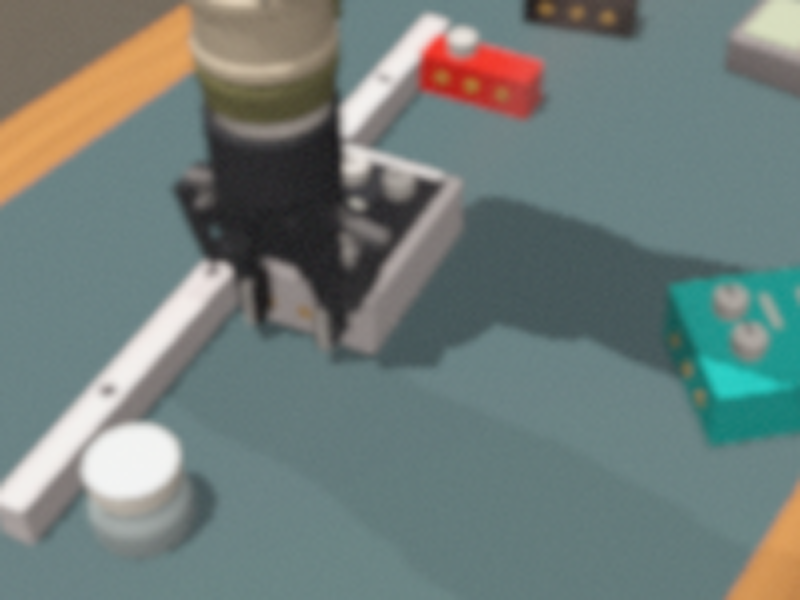

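View pics/t8.png

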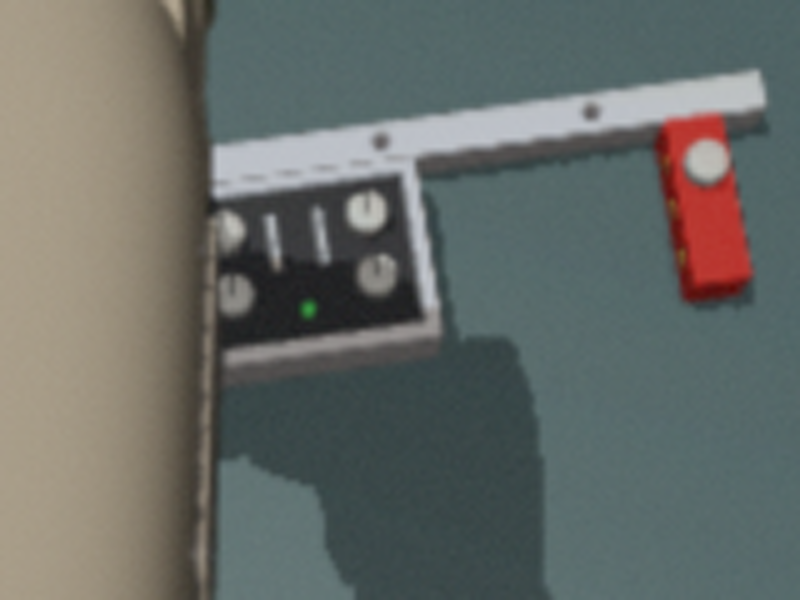

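```bash
python3 - <<'E'
from h import *
topfit(c2f([(413,160),(440,328),(237,295),(378,275),(368,213)],90,190,5),np.r_[AMPTOP[1:3],KN[[0,2,3]]])
E
```

```text
amp rail [-0.0529 -0.0093] yaw 0.0111 err px 1.33
```

carry_out([
  {"jaw": 0, "tx": -0.6, "ty": 0, "tz": 0, "wx": 0, "wy": 0, "wz": 0},
  {"jaw": 0, "tx": -0.6, "ty": 0, "tz": 0, "wx": 0, "wy": 0, "wz": 0},
  {"jaw": 0, "tx": -0.6, "ty": 0, "tz": 0, "wx": 0, "wy": 0, "wz": 0},
  {"jaw": 0, "tx": -0.6, "ty": 0, "tz": 0, "wx": 0, "wy": 0, "wz": 0},
  {"jaw": 0, "tx": -0.6, "ty": 0, "tz": 0, "wx": 0, "wy": 0, "wz": 0},
  {"jaw": 0, "tx": -0.6, "ty": 0, "tz": 0, "wx": 0, "wy": 0, "wz": 0},
  {"jaw": 0, "tx": -0.6, "ty": 0, "tz": 0, "wx": 0, "wy": 0, "wz": 0},
  {"jaw": 0, "tx": -0.6, "ty": 0, "tz": 0, "wx": 0, "wy": 0, "wz": 0},
  {"jaw": 0, "tx": -0.6, "ty": 0, "tz": 0, "wx": 0, "wy": 0, "wz": 0},
  {"jaw": 0, "tx": -0.6, "ty": 0, "tz": 0, "wx": 0, "wy": 0, "wz": 0},
  {"jaw": 0, "tx": -0.6, "ty": 0, "tz": 0, "wx": 0, "wy": 0, "wz": 0},
  {"jaw": 0, "tx": -0.6, "ty": 0, "tz": 0, "wx": 0, "wy": 0, "wz": 0},
])

```text
clock: 11.32
tcp_pos: [0.6382, 0.0148, 0.1844]
orientation: [-0.0, 0.649, 0.761, 0.001]
wrist_force: [-1.2, 5.9, 4.4]
finger_gap: 0.043
```

```bash
python3 - <<'E'
from h import *
s=get_state();print(s["clock"],s["finger_gap"],rot(-RAIL[2])@s["wrist_force"][:2],s["ft_torque"])
go(-.052,-.0625,.185,-np.pi/2)
im=eyes.read_camera("top");crop(im,90,210,210,370,5,"pics/t9.png")
E
```

```text
11.325 0.04296712131391699 [-0.28980389  6.03281024] [1.11548446 0.15921795 0.00780915]
shift cm (tool) [-5.87  0.04 -0.08] turn deg (tool rotvec) [ 0.06 -0.12  0.01] rail now [-0.0524 -0.0038] z 0.1844
shift cm in target axes [-5.87  0.04 -0.06]
```

View pics/t9.png

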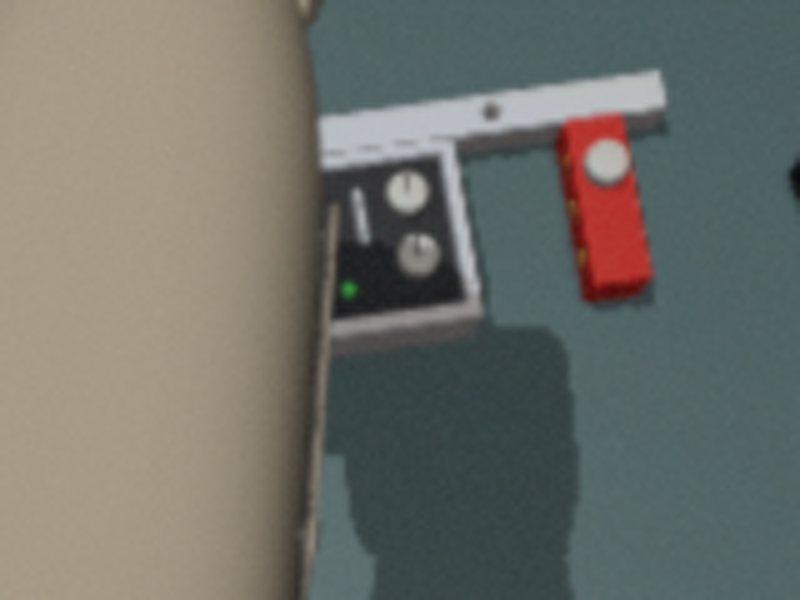

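carry_out([
  {"jaw": 0, "tx": -0.6, "ty": 0, "tz": 0, "wx": 0, "wy": 0, "wz": 0},
  {"jaw": 0, "tx": -0.6, "ty": 0, "tz": 0, "wx": 0, "wy": 0, "wz": 0},
  {"jaw": 0, "tx": -0.6, "ty": 0, "tz": 0, "wx": 0, "wy": 0, "wz": 0},
  {"jaw": 0, "tx": -0.6, "ty": 0, "tz": 0, "wx": 0, "wy": 0, "wz": 0},
  {"jaw": 0, "tx": -0.6, "ty": 0, "tz": 0, "wx": 0, "wy": 0, "wz": 0},
  {"jaw": 0, "tx": -0.6, "ty": 0, "tz": 0, "wx": 0, "wy": 0, "wz": 0},
  {"jaw": 0, "tx": -0.6, "ty": 0, "tz": 0, "wx": 0, "wy": 0, "wz": 0},
  {"jaw": 0, "tx": -0.5, "ty": 0, "tz": 0, "wx": 0, "wy": 0, "wz": 0},
  {"jaw": 0, "tx": -0.4, "ty": 0, "tz": 0, "wx": 0, "wy": 0, "wz": 0},
  {"jaw": 0, "tx": -0.2, "ty": 0, "tz": 0, "wx": 0, "wy": 0, "wz": 0},
  {"jaw": 0, "tx": -0.2, "ty": 0, "tz": 0, "wx": 0, "wy": 0, "wz": 0},
])

```text
clock: 12.75
tcp_pos: [0.6466, -0.0395, 0.1841]
orientation: [-0.001, 0.649, 0.761, 0.001]
wrist_force: [-1.1, 5.3, 4.3]
finger_gap: 0.0425
```

```bash
python3 - <<'E'
from h import *
s=get_state();print(s["clock"],s["finger_gap"],rot(-RAIL[2])@s["wrist_force"][:2],s["ft_torque"])
go(-.052,-.0625,.185,-np.pi/2)
im=eyes.read_camera("top");crop(im,90,210,210,370,5,"pics/t10.png")
im=eyes.read_camera("side");crop(im,110,260,130,330,4,"pics/s10.png")
E
```

```text
12.75 0.042547828042170624 [-0.28415496  5.41376816] [1.12332985 0.15607844 0.03673543]
shift cm (tool) [-0.38  0.06 -0.09] turn deg (tool rotvec) [ 0.02 -0.11 -0.  ] rail now [-0.0526 -0.0587] z 0.1841
shift cm in target axes [-0.38  0.06 -0.09]
```

View pics/t10.png

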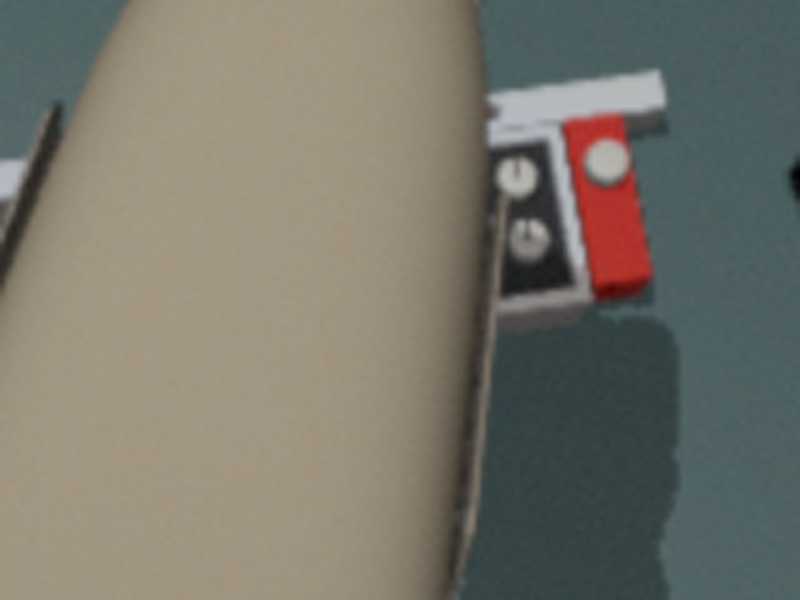

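View pics/s10.png

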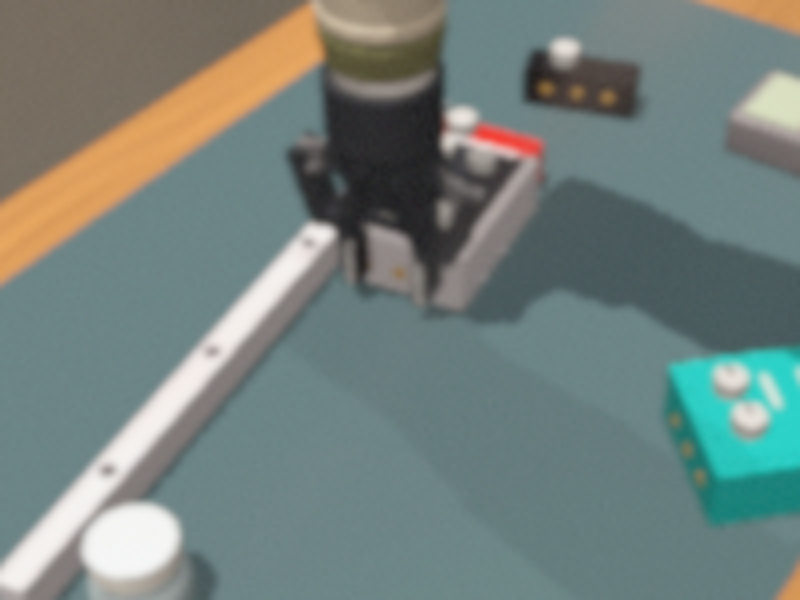

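carry_out([
  {"jaw": 0, "tx": -0.1, "ty": 0, "tz": 0, "wx": 0, "wy": 0, "wz": 0},
  {"jaw": 0, "tx": -0.1, "ty": 0, "tz": 0, "wx": 0, "wy": 0, "wz": 0},
])

```text
clock: 13.1
tcp_pos: [0.6469, -0.0414, 0.1841]
orientation: [-0.001, 0.649, 0.761, 0.001]
wrist_force: [-0.8, 6.1, 5.0]
finger_gap: 0.0425
```

carry_out([
  {"jaw": 0, "tx": -0.1, "ty": 0, "tz": 0, "wx": 0, "wy": 0, "wz": 0},
])

```text
clock: 13.22
tcp_pos: [0.6471, -0.0424, 0.1841]
orientation: [-0.001, 0.649, 0.761, 0.001]
wrist_force: [-1.0, 6.5, 5.4]
finger_gap: 0.0428
```

carry_out([
  {"jaw": 0, "tx": -0.1, "ty": 0, "tz": 0, "wx": 0, "wy": 0, "wz": 0},
])

```text
clock: 13.35
tcp_pos: [0.6472, -0.0434, 0.1841]
orientation: [-0.001, 0.649, 0.761, 0.001]
wrist_force: [-0.8, 6.8, 5.2]
finger_gap: 0.043
```

carry_out([
  {"jaw": 0, "tx": -0.1, "ty": 0, "tz": 0, "wx": 0, "wy": 0, "wz": 0},
])

```text
clock: 13.48
tcp_pos: [0.6473, -0.0439, 0.1841]
orientation: [-0.001, 0.649, 0.761, 0.001]
wrist_force: [-1.2, 10.6, 5.7]
finger_gap: 0.0422
```

carry_out([
  {"jaw": 0, "tx": -0.1, "ty": 0, "tz": 0, "wx": 0, "wy": 0, "wz": 0},
])

```text
clock: 13.6
tcp_pos: [0.6472, -0.0441, 0.1841]
orientation: [-0.002, 0.649, 0.761, 0.002]
wrist_force: [-2.0, 13.5, 7.0]
finger_gap: 0.0426
```

```bash
python3 - <<'E'
from h import *
s=get_state();print(s["clock"],s["finger_gap"],rot(-RAIL[2])@s["wrist_force"][:2],s["ft_torque"])
go(-.052,-.0625,.185,-np.pi/2)
im=eyes.read_camera("top");crop(im,105,165,290,370,10,"pics/t11.png")
E
```

```text
13.6 0.04258119134313357 [ 0.14667967 13.61625097] [ 2.38736643  0.28574653 -0.12411901]
shift cm (tool) [ 0.09  0.07 -0.09] turn deg (tool rotvec) [ 0.03 -0.32  0.05] rail now [-0.0527 -0.0634] z 0.1841
shift cm in target axes [ 0.09  0.07 -0.09]
```

View pics/t11.png

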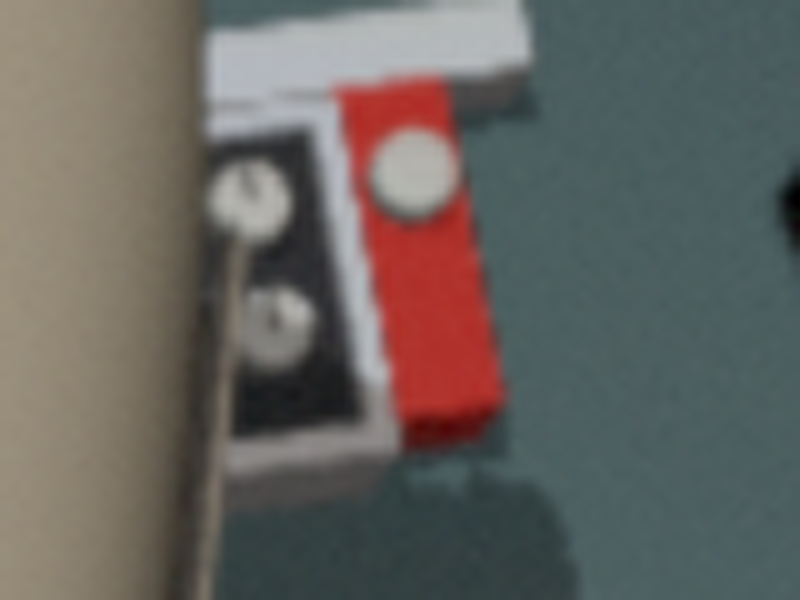

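carry_out([
  {"jaw": 0, "tx": 1, "ty": 0, "tz": 0, "wx": 0, "wy": 0, "wz": 0},
  {"jaw": 0, "tx": 1.5, "ty": 0, "tz": 0, "wx": 0, "wy": 0, "wz": 0},
  {"jaw": 0, "tx": 0, "ty": 0, "tz": -4, "wx": 0, "wy": 0, "wz": 0},
  {"jaw": 0.5, "tx": 0, "ty": 0, "tz": -4.5, "wx": 0, "wy": 0, "wz": 0},
  {"jaw": 0.5, "tx": 0, "ty": 0, "tz": 0, "wx": 0, "wy": 0, "wz": -10},
  {"jaw": 0.5, "tx": 0, "ty": 0, "tz": 0, "wx": 0, "wy": 0, "wz": -10},
  {"jaw": 0.5, "tx": 0, "ty": 0, "tz": 0, "wx": 0, "wy": 0, "wz": -10},
  {"jaw": 0.5, "tx": 0, "ty": 0, "tz": 0, "wx": 0, "wy": 0, "wz": -10},
  {"jaw": 0.5, "tx": 0, "ty": 0, "tz": 0, "wx": 0, "wy": 0, "wz": -10},
  {"jaw": 0.5, "tx": 0, "ty": 0, "tz": 0, "wx": 0, "wy": 0, "wz": -10},
  {"jaw": 0.5, "tx": 0, "ty": 0, "tz": 0, "wx": 0, "wy": 0, "wz": -10},
  {"jaw": 0.5, "tx": 0, "ty": 0, "tz": 0, "wx": 0, "wy": 0, "wz": -10},
  {"jaw": 0.5, "tx": 0, "ty": 0, "tz": 0, "wx": 0, "wy": 0, "wz": -10},
  {"jaw": 0.5, "tx": 4.5, "ty": -3.4, "tz": 0, "wx": 0, "wy": 0, "wz": 0},
  {"jaw": 0.5, "tx": 4.5, "ty": -3.4, "tz": 0, "wx": 0, "wy": 0, "wz": 0},
  {"jaw": 0.5, "tx": 0, "ty": -3.4, "tz": 0, "wx": 0, "wy": 0, "wz": 0},
  {"jaw": 0.5, "tx": 0, "ty": 0, "tz": 0, "wx": 0, "wy": 0, "wz": 0},
])

```text
clock: 15.78
tcp_pos: [0.5706, -0.1384, 0.2687]
orientation: [0.0, -0.077, 0.997, -0.001]
wrist_force: [0.1, 0.1, 0.3]
finger_gap: 0.0637
```

```bash
python3 - <<'E'
from h import *
s=get_state();print(s["clock"],s["finger_gap"],rot(-RAIL[2])@s["wrist_force"][:2],s["joint_pos"].round(2))
go(-.142,-.14,.182,0)
im=eyes.read_camera("top");crop(im,90,180,230,350,6,"pics/t12.png")
im=eyes.read_camera("side");crop(im,110,260,130,330,4,"pics/s12.png")
E
```

```text
15.775 0.06370602009468004 [0.13170005 0.07228746] [-0.37  0.41 -0.16  1.   -0.   -0.53]
shift cm (tool) [-0.12  0.45  8.67] turn deg (tool rotvec) [-0.07  0.02 -0.27] rail now [-0.1433 -0.1444] z 0.2687
shift cm in target axes [-0.13  0.44  8.67]
```

View pics/t12.png

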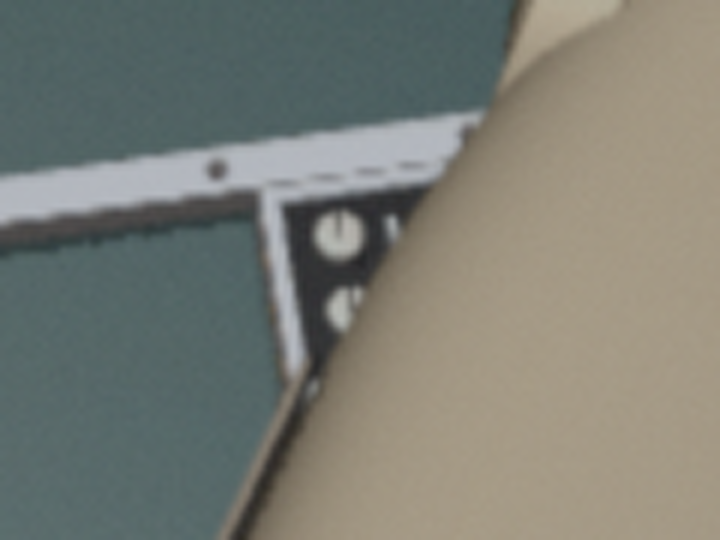

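View pics/s12.png

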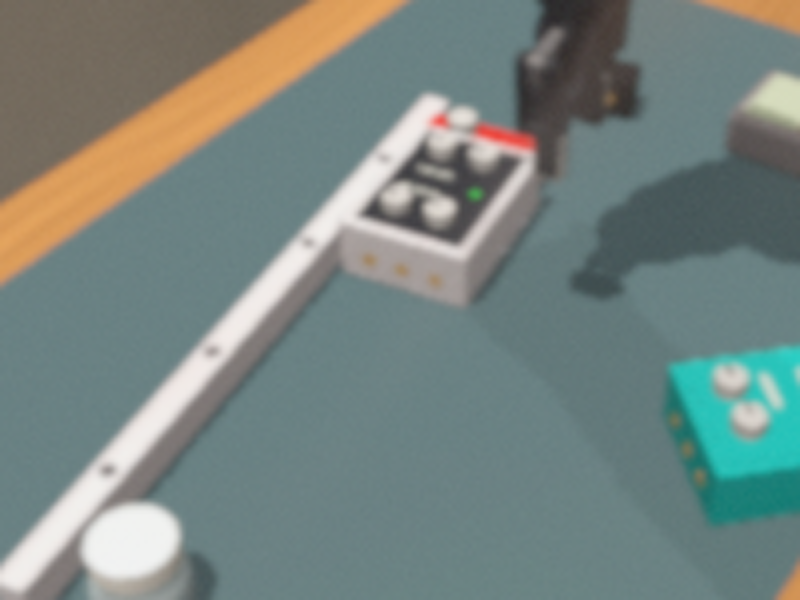

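carry_out([
  {"jaw": 0.5, "tx": 0, "ty": 0.4, "tz": 3, "wx": 0, "wy": 0, "wz": -0.3},
  {"jaw": 0.5, "tx": 0, "ty": 0, "tz": 3, "wx": 0, "wy": 0, "wz": 0},
  {"jaw": 0.5, "tx": 0, "ty": 0, "tz": 2.6, "wx": 0, "wy": 0, "wz": 0},
  {"jaw": 0.5, "tx": -0.8, "ty": 0, "tz": 0, "wx": 0, "wy": 0, "wz": 0},
  {"jaw": 0.5, "tx": -0.8, "ty": 0, "tz": 0, "wx": 0, "wy": 0, "wz": 0},
  {"jaw": 0.5, "tx": -0.6, "ty": 0, "tz": 0, "wx": 0, "wy": 0, "wz": 0},
  {"jaw": 0.5, "tx": -0.4, "ty": 0, "tz": 0, "wx": 0, "wy": 0, "wz": 0},
  {"jaw": 0.5, "tx": -0.2, "ty": 0, "tz": 0, "wx": 0, "wy": 0, "wz": 0},
  {"jaw": 0.5, "tx": -0.2, "ty": 0, "tz": 0, "wx": 0, "wy": 0, "wz": 0},
  {"jaw": 0.5, "tx": -0.2, "ty": 0, "tz": 0, "wx": 0, "wy": 0, "wz": 0},
])

```text
clock: 17.12
tcp_pos: [0.6013, -0.1275, 0.1827]
orientation: [-0.001, -0.081, 0.997, -0.0]
wrist_force: [-4.9, -1.2, 3.2]
finger_gap: 0.064
```

```bash
python3 - <<'E'
from h import *
s=get_state();print(s["clock"],s["finger_gap"],rot(-RAIL[2])@s["wrist_force"][:2],s["ft_torque"])
go(-.1075,-.14,.182,0)
E
```

```text
17.125 0.06396979463699203 [-4.99334877 -0.46072717] [-0.30958719  0.76644947 -0.22225773]
shift cm (tool) [-0.37 -0.16  0.07] turn deg (tool rotvec) [-0.   -0.08  0.2 ] rail now [-0.1112 -0.1384] z 0.1827
shift cm in target axes [-0.37 -0.16  0.07]
```

Sliding steadily; small steps until the rail answers.

carry_out([
  {"jaw": 0.5, "tx": -0.1, "ty": 0, "tz": 0, "wx": 0, "wy": 0, "wz": 0},
  {"jaw": 0.5, "tx": -0.1, "ty": 0, "tz": 0, "wx": 0, "wy": 0, "wz": 0},
  {"jaw": 0.5, "tx": -0.1, "ty": 0, "tz": 0, "wx": 0, "wy": 0, "wz": 0},
])

```text
clock: 17.5
tcp_pos: [0.6035, -0.1271, 0.1826]
orientation: [-0.002, -0.081, 0.997, -0.0]
wrist_force: [-6.1, 0.0, 3.6]
finger_gap: 0.0638
```

carry_out([
  {"jaw": 0.5, "tx": -0.1, "ty": 0, "tz": 0, "wx": 0, "wy": 0, "wz": 0},
])

```text
clock: 17.62
tcp_pos: [0.6045, -0.1269, 0.1826]
orientation: [-0.002, -0.081, 0.997, 0.0]
wrist_force: [-6.5, -1.2, 3.7]
finger_gap: 0.0642
```

carry_out([
  {"jaw": 0.5, "tx": -0.1, "ty": 0, "tz": 0, "wx": 0, "wy": 0, "wz": 0},
])

```text
clock: 17.75
tcp_pos: [0.6054, -0.1268, 0.1826]
orientation: [-0.002, -0.081, 0.997, 0.0]
wrist_force: [-6.3, -1.5, 4.7]
finger_gap: 0.0639
```

carry_out([
  {"jaw": 0.5, "tx": -0.1, "ty": 0, "tz": 0, "wx": 0, "wy": 0, "wz": 0},
])

```text
clock: 17.88
tcp_pos: [0.6064, -0.1266, 0.1826]
orientation: [-0.002, -0.081, 0.997, 0.0]
wrist_force: [-6.2, -0.7, 4.3]
finger_gap: 0.0638
```

carry_out([
  {"jaw": 0.5, "tx": -0.1, "ty": 0, "tz": 0, "wx": 0, "wy": 0, "wz": 0},
])

```text
clock: 18.0
tcp_pos: [0.6071, -0.1264, 0.1826]
orientation: [-0.002, -0.081, 0.997, -0.0]
wrist_force: [-9.4, -1.3, 7.1]
finger_gap: 0.0642
```

```bash
python3 - <<'E'
from h import *
s=get_state();print(s["clock"],s["finger_gap"],rot(-RAIL[2])@s["wrist_force"][:2],s["ft_torque"])
go(-.1075,-.14,.182,0)
E
```

```text
18.0 0.06421178130639117 [-9.45315996  0.23544751] [-0.41657023  1.6072903  -0.04704851]
shift cm (tool) [ 0.21 -0.17  0.06] turn deg (tool rotvec) [ 0.01 -0.25  0.19] rail now [-0.1054 -0.1383] z 0.1826
shift cm in target axes [ 0.21 -0.17  0.06]
```

carry_out([
  {"jaw": 0.5, "tx": -0.1, "ty": 0, "tz": 0, "wx": 0, "wy": 0, "wz": 0},
])

```text
clock: 18.12
tcp_pos: [0.6074, -0.1263, 0.1826]
orientation: [-0.003, -0.081, 0.997, -0.0]
wrist_force: [-12.6, -2.4, 9.3]
finger_gap: 0.0638
```

carry_out([
  {"jaw": 0.5, "tx": -0.1, "ty": 0, "tz": 0, "wx": 0, "wy": 0, "wz": 0},
])

```text
clock: 18.25
tcp_pos: [0.6077, -0.1262, 0.1826]
orientation: [-0.004, -0.081, 0.997, -0.0]
wrist_force: [-15.5, -2.8, 11.1]
finger_gap: 0.0641
```

carry_out([
  {"jaw": 0.5, "tx": -0.1, "ty": 0, "tz": 0, "wx": 0, "wy": 0, "wz": 0},
])

```text
clock: 18.38
tcp_pos: [0.608, -0.1261, 0.1826]
orientation: [-0.005, -0.08, 0.997, -0.0]
wrist_force: [-17.3, -3.9, 13.7]
finger_gap: 0.0642
```

```bash
python3 - <<'E'
from h import *
s=get_state();print(s["clock"],s["finger_gap"],rot(-RAIL[2])@s["wrist_force"][:2],s["ft_torque"])
go(-.1075,-.14,.182,0)
im=eyes.read_camera("side");crop(im,130,230,200,340,5.5,"pics/s13.png")
E
```

```text
18.375 0.06419370698393113 [-17.74493335  -1.14048469] [-0.68835529  2.97884496 -0.09599906]
shift cm (tool) [ 0.3  -0.18  0.06] turn deg (tool rotvec) [ 0.02 -0.57  0.14] rail now [-0.1045 -0.1382] z 0.1826
shift cm in target axes [ 0.3  -0.18  0.06]
```

View pics/s13.png

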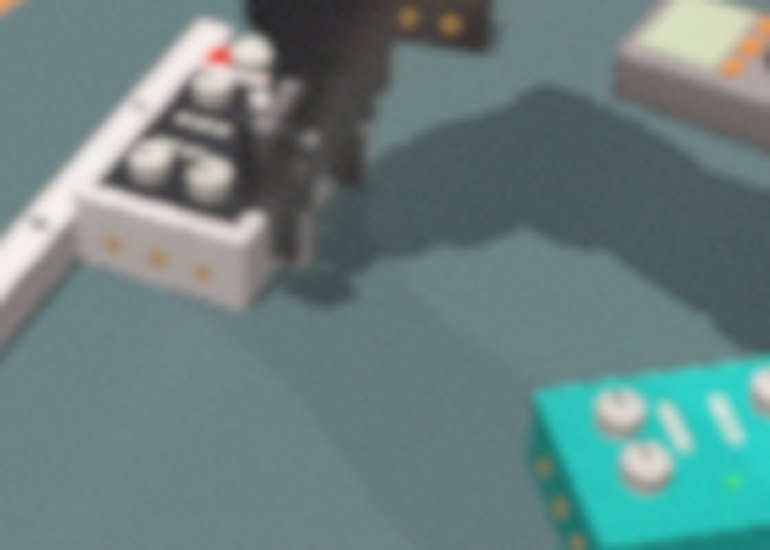

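carry_out([
  {"jaw": 0.5, "tx": 1, "ty": 0, "tz": 0, "wx": 0, "wy": 0, "wz": 0},
  {"jaw": 0.5, "tx": 1.5, "ty": 0, "tz": 0, "wx": 0, "wy": 0, "wz": 0},
  {"jaw": 0.5, "tx": 0, "ty": 0, "tz": -4, "wx": 0, "wy": 0, "wz": 0},
  {"jaw": 0.5, "tx": 0, "ty": 0, "tz": -4.5, "wx": 0, "wy": 0, "wz": 0},
  {"jaw": 0, "tx": 0, "ty": 5, "tz": 0, "wx": 0, "wy": 0, "wz": 0},
  {"jaw": 0, "tx": -2, "ty": 5, "tz": 0, "wx": 0, "wy": 0, "wz": 0},
  {"jaw": 0, "tx": -5, "ty": 3, "tz": 0, "wx": 0, "wy": 0, "wz": 0},
  {"jaw": 0, "tx": -0.7, "ty": 5, "tz": 0, "wx": 0, "wy": 0, "wz": 0},
  {"jaw": 0, "tx": 0, "ty": 0, "tz": 0, "wx": 0, "wy": 0, "wz": 10},
  {"jaw": 0, "tx": 0, "ty": 0, "tz": 0, "wx": 0, "wy": 0, "wz": 10},
  {"jaw": 0, "tx": 0, "ty": 0, "tz": 0, "wx": 0, "wy": 0, "wz": 10},
  {"jaw": 0, "tx": 0, "ty": 0, "tz": 0, "wx": 0, "wy": 0, "wz": 10},
  {"jaw": 0, "tx": 0, "ty": 0, "tz": 0, "wx": 0, "wy": 0, "wz": 10},
  {"jaw": 0, "tx": 0, "ty": 0, "tz": 0, "wx": 0, "wy": 0, "wz": 10},
  {"jaw": 0, "tx": 0, "ty": 0, "tz": 0, "wx": 0, "wy": 0, "wz": 10},
  {"jaw": 0, "tx": 0, "ty": 0, "tz": 0, "wx": 0, "wy": 0, "wz": 10},
  {"jaw": 0, "tx": 0, "ty": 0, "tz": 0, "wx": 0, "wy": 0, "wz": 10},
  {"jaw": 0, "tx": 0, "ty": 0, "tz": 0, "wx": 0, "wy": 0, "wz": 0},
])

```text
clock: 20.68
tcp_pos: [0.634, 0.0603, 0.2676]
orientation: [0.0, 0.647, 0.763, 0.0]
wrist_force: [0.1, 0.3, -0.5]
finger_gap: 0.0427
```

```bash
python3 - <<'E'
from h import *
s=get_state();print(s["clock"],s["finger_gap"],rot(-RAIL[2])@s["wrist_force"][:2])
go(-.048,-.03,.182,-np.pi/2)
im=eyes.read_camera("top");crop(im,100,175,265,365,8,"pics/t14.png")
im=eyes.read_camera("side");crop(im,130,230,200,300,6,"pics/s14.png")
E
```

```text
20.675 0.042714080304514644 [0.11447883 0.3262018 ]
shift cm (tool) [-7.18  0.09  8.56] turn deg (tool rotvec) [ 0.04 -0.02  0.34] rail now [-0.0494  0.0418] z 0.2676
shift cm in target axes [-7.18  0.14  8.56]
```

View pics/t14.png

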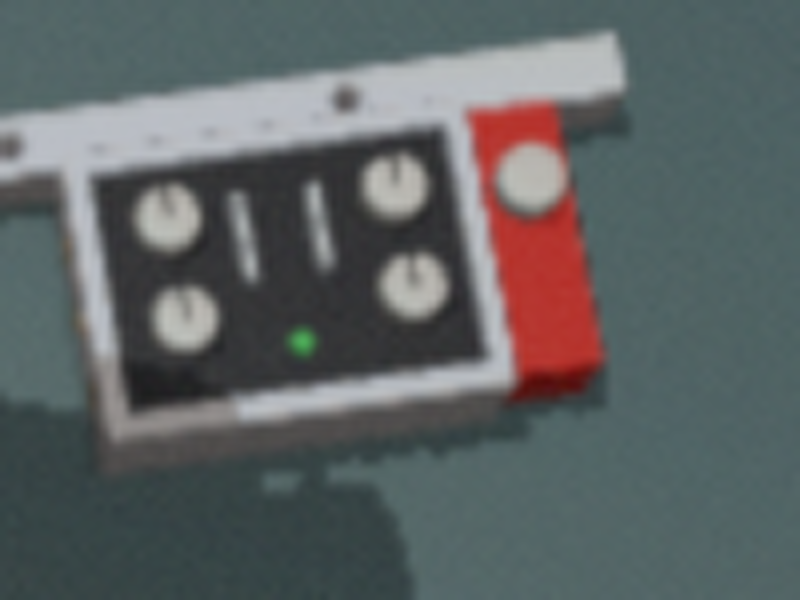

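View pics/s14.png

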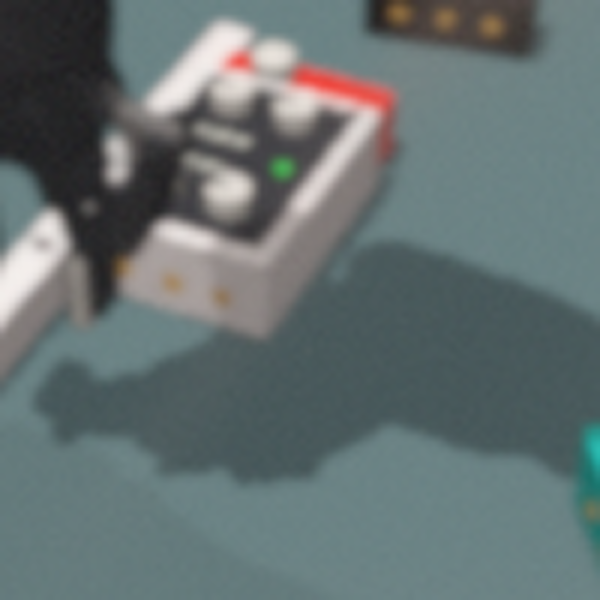

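```bash
python3 - <<'E'
from h import *
L=np.r_[AMPTOP,KN]
px=c2f([(64,168),(456,110),(514,383),(112,440),(185,318),(168,218),(414,287),(396,187)],100,265,8)
a=topfit(px,L)
print(np.round(((px-proj("top",pts(a,L)))),2).tolist())
print("predicted if flush:",np.round((proj("top",pts([*(rot(RAIL[2])@[-.0475,-.14]+RAIL[:2]),RAIL[2]],L))-[265,100]+.5)*8-.5).tolist())
E
```

```text
amp rail [-0.0485 -0.1386] yaw 0.0071 err px 1.17
[[0.68, 1.04], [-0.87, 1.17], [-0.56, -0.31], [0.6, -0.79], [-0.01, -0.44], [0.07, -0.38], [-0.02, -0.1], [0.1, -0.09]]
predicted if flush: [[63.0, 154.0], [468.0, 98.0], [522.0, 383.0], [110.0, 441.0], [189.0, 317.0], [172.0, 216.0], [418.0, 285.0], [400.0, 185.0]]
```

carry_out([
  {"jaw": 0, "tx": -3.5, "ty": 0.1, "tz": 0, "wx": 0, "wy": 0, "wz": 0.3},
  {"jaw": 0, "tx": -3.7, "ty": 0, "tz": 0, "wx": 0, "wy": 0, "wz": 0},
  {"jaw": 0, "tx": 0, "ty": 0, "tz": 3, "wx": 0, "wy": 0, "wz": 0},
  {"jaw": 0, "tx": 0, "ty": 0, "tz": 3, "wx": 0, "wy": 0, "wz": 0},
  {"jaw": 0, "tx": 0, "ty": 0, "tz": 2.3, "wx": 0, "wy": 0, "wz": 0},
  {"jaw": 0, "tx": -0.8, "ty": 0, "tz": 0, "wx": 0, "wy": 0, "wz": 0},
  {"jaw": 0, "tx": -0.8, "ty": 0, "tz": 0, "wx": 0, "wy": 0, "wz": 0},
  {"jaw": 0, "tx": -0.6, "ty": 0, "tz": 0, "wx": 0, "wy": 0, "wz": 0},
  {"jaw": 0, "tx": -0.5, "ty": 0, "tz": 0, "wx": 0, "wy": 0, "wz": 0},
  {"jaw": 0, "tx": -0.2, "ty": 0, "tz": 0, "wx": 0, "wy": 0, "wz": 0},
])

```text
clock: 22.02
tcp_pos: [0.6511, -0.0398, 0.1853]
orientation: [0.0, 0.649, 0.76, 0.0]
wrist_force: [0.8, -0.1, 0.1]
finger_gap: 0.0427
```

carry_out([
  {"jaw": 0, "tx": -0.1, "ty": 0, "tz": 0, "wx": 0, "wy": 0, "wz": 0},
])

```text
clock: 22.15
tcp_pos: [0.651, -0.0404, 0.1849]
orientation: [0.0, 0.649, 0.76, 0.0]
wrist_force: [0.1, 0.1, 1.2]
finger_gap: 0.0429
```

```bash
python3 - <<'E'
from h import *
s=get_state();print(s["clock"],s["finger_gap"],rot(-RAIL[2])@s["wrist_force"][:2])
go(-.048,-.0625,.182,-np.pi/2)
E
```

```text
22.15 0.042936572900279156 [0.10942848 0.09448164]
shift cm (tool) [-0.22  0.04  0.29] turn deg (tool rotvec) [ 0.02 -0.   -0.07] rail now [-0.0484 -0.0603] z 0.1849
shift cm in target axes [-0.22  0.04  0.29]
```

carry_out([
  {"jaw": 0, "tx": -0.1, "ty": 0, "tz": 0, "wx": 0, "wy": 0, "wz": 0},
])

```text
clock: 22.28
tcp_pos: [0.6511, -0.0411, 0.1847]
orientation: [-0.0, 0.649, 0.761, 0.0]
wrist_force: [-0.1, 0.6, -0.5]
finger_gap: 0.0422
```

carry_out([
  {"jaw": 0, "tx": -0.1, "ty": 0, "tz": 0, "wx": 0, "wy": 0, "wz": 0},
])

```text
clock: 22.4
tcp_pos: [0.6513, -0.0421, 0.1847]
orientation: [-0.0, 0.649, 0.761, 0.0]
wrist_force: [-0.5, 1.4, -0.6]
finger_gap: 0.0428
```

carry_out([
  {"jaw": 0, "tx": -0.1, "ty": 0, "tz": 0, "wx": 0, "wy": 0, "wz": 0},
])

```text
clock: 22.52
tcp_pos: [0.6513, -0.0426, 0.1846]
orientation: [-0.001, 0.649, 0.761, 0.001]
wrist_force: [-1.1, 3.9, 0.3]
finger_gap: 0.0427
```

carry_out([
  {"jaw": 0, "tx": -0.1, "ty": 0, "tz": 0, "wx": 0, "wy": 0, "wz": 0},
])

```text
clock: 22.65
tcp_pos: [0.6514, -0.0431, 0.1847]
orientation: [-0.001, 0.649, 0.761, 0.001]
wrist_force: [-1.2, 8.4, 2.1]
finger_gap: 0.0426
```

carry_out([
  {"jaw": 0, "tx": -0.1, "ty": 0, "tz": 0, "wx": 0, "wy": 0, "wz": 0},
])

```text
clock: 22.78
tcp_pos: [0.6515, -0.0434, 0.1847]
orientation: [-0.002, 0.649, 0.761, 0.002]
wrist_force: [-1.2, 10.1, 3.2]
finger_gap: 0.0427
```

carry_out([
  {"jaw": 0, "tx": -0.1, "ty": 0, "tz": 0, "wx": 0, "wy": 0, "wz": 0},
])

```text
clock: 22.9
tcp_pos: [0.6515, -0.0436, 0.1847]
orientation: [-0.002, 0.648, 0.761, 0.002]
wrist_force: [-2.4, 15.2, 4.0]
finger_gap: 0.0426
```

carry_out([
  {"jaw": 0, "tx": -0.1, "ty": 0, "tz": 0, "wx": 0, "wy": 0, "wz": 0},
])

```text
clock: 23.02
tcp_pos: [0.6515, -0.0439, 0.1847]
orientation: [-0.003, 0.648, 0.761, 0.003]
wrist_force: [-1.1, 16.8, 3.6]
finger_gap: 0.0425
```

```bash
python3 - <<'E'
from h import *
s=get_state();print(s["clock"],s["finger_gap"],rot(-RAIL[2])@s["wrist_force"][:2])
go(-.048,-.0625,.182,-np.pi/2)
E
```

```text
23.025 0.04246858085466216 [ 1.52679611 16.75007262]
shift cm (tool) [0.13 0.05 0.27] turn deg (tool rotvec) [ 0.02 -0.47  0.1 ] rail now [-0.0485 -0.0639] z 0.1847
shift cm in target axes [0.14 0.05 0.27]
```

carry_out([
  {"jaw": 0, "tx": 1, "ty": 0, "tz": 0, "wx": 0, "wy": 0, "wz": 0},
  {"jaw": 0, "tx": 1.5, "ty": 0, "tz": 0, "wx": 0, "wy": 0, "wz": 0},
  {"jaw": 0, "tx": 0, "ty": 0, "tz": -4, "wx": 0, "wy": 0, "wz": 0},
  {"jaw": 0, "tx": 0, "ty": 0, "tz": -5, "wx": 0, "wy": 0, "wz": 0},
  {"jaw": 0, "tx": 5, "ty": 0, "tz": 0, "wx": 0, "wy": 0, "wz": 0},
  {"jaw": 0, "tx": 5, "ty": 0, "tz": 0, "wx": 0, "wy": 0, "wz": 0},
  {"jaw": 0, "tx": 5, "ty": -2, "tz": 0, "wx": 0, "wy": 0, "wz": 0},
  {"jaw": 0, "tx": 5, "ty": -2, "tz": 0, "wx": 0, "wy": 0, "wz": 0},
  {"jaw": 0, "tx": 0, "ty": 0, "tz": 0, "wx": 0, "wy": 0, "wz": 0},
])

```text
clock: 24.15
tcp_pos: [0.575, 0.172, 0.2747]
orientation: [-0.0, 0.647, 0.762, -0.0]
wrist_force: [0.7, 0.4, 0.3]
finger_gap: 0.0428
```

```bash
python3 - <<'E'
from h import *
s=get_state();print(s["clock"],rot(-RAIL[2])@s["wrist_force"][:2])
im=eyes.read_camera("top");crop(im,100,175,265,365,8,"pics/t15.png")
im=eyes.read_camera("side");crop(im,130,230,200,300,6,"pics/s15.png")
E
```

```text
24.15 [0.78457722 0.29022709]
```

View pics/t15.png

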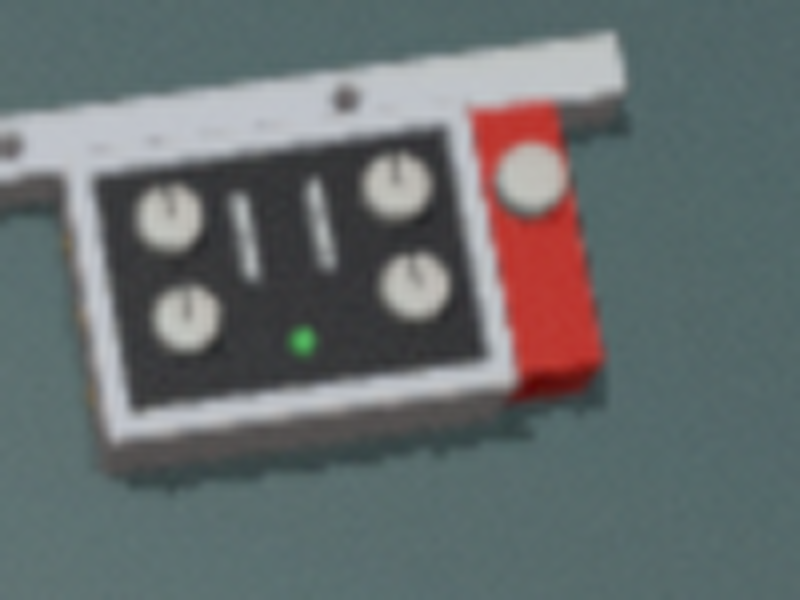

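View pics/s15.png

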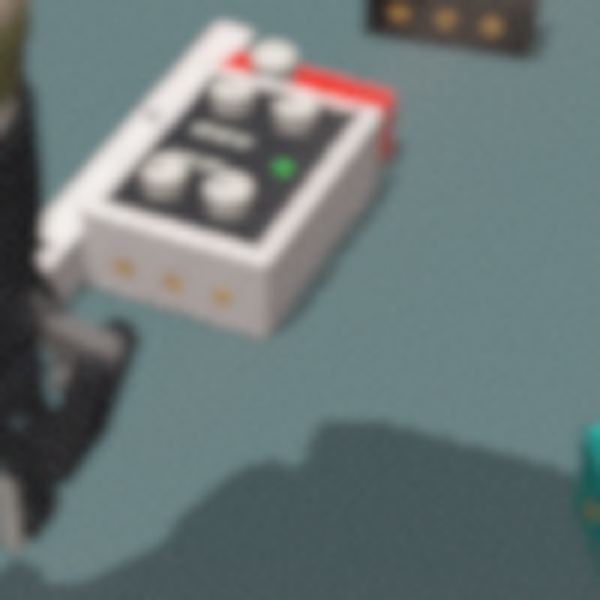

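```bash
python3 - <<'E'
from h import *
go(-.06,-.19,.35,-np.pi/2)
E
```

```text
shift cm (tool) [-34.86   2.82  -7.48] turn deg (tool rotvec) [0.05 0.04 0.02] rail now [-0.0883  0.1585] z 0.2749
shift cm in target axes [-34.85   2.83  -7.51]
```

carry_out([
  {"jaw": 0, "tx": 0, "ty": 0, "tz": -4, "wx": 0, "wy": 0, "wz": 0},
  {"jaw": 0, "tx": -4, "ty": 0.4, "tz": -3.5, "wx": 0, "wy": 0, "wz": 0},
  {"jaw": 0, "tx": -5, "ty": 0.4, "tz": 0, "wx": 0, "wy": 0, "wz": 0},
  {"jaw": 0, "tx": -5, "ty": 0.4, "tz": 0, "wx": 0, "wy": 0, "wz": 0},
  {"jaw": 0, "tx": -5, "ty": 0.4, "tz": 0, "wx": 0, "wy": 0, "wz": 0},
  {"jaw": 0, "tx": -5, "ty": 0.4, "tz": 0, "wx": 0, "wy": 0, "wz": 0},
  {"jaw": 0, "tx": -5, "ty": 0.4, "tz": 0, "wx": 0, "wy": 0, "wz": 0},
  {"jaw": 0, "tx": -5, "ty": 0.4, "tz": 0, "wx": 0, "wy": 0, "wz": 0},
  {"jaw": 0, "tx": -1, "ty": 0, "tz": 0, "wx": 0, "wy": 0, "wz": 10},
  {"jaw": 0, "tx": 0, "ty": 0, "tz": 0, "wx": 0, "wy": 0, "wz": 10},
  {"jaw": 0, "tx": 0, "ty": 0, "tz": 0, "wx": 0, "wy": 0, "wz": 10},
  {"jaw": 0, "tx": 0, "ty": 0, "tz": 0, "wx": 0, "wy": 0, "wz": 10},
  {"jaw": 0, "tx": 0, "ty": 0, "tz": 0, "wx": 0, "wy": 0, "wz": 10},
  {"jaw": 0, "tx": 0, "ty": 0, "tz": 0, "wx": 0, "wy": 0, "wz": 10},
  {"jaw": 0, "tx": 0, "ty": 0, "tz": 0, "wx": 0, "wy": 0, "wz": 10},
  {"jaw": 0, "tx": 0, "ty": 0, "tz": 0, "wx": 0, "wy": 0, "wz": 10},
  {"jaw": 0, "tx": 0, "ty": 0, "tz": 0, "wx": 0, "wy": 0, "wz": 5},
  {"jaw": 0, "tx": 0, "ty": 0, "tz": 0, "wx": 0, "wy": 0, "wz": 0},
])

```text
clock: 26.5
tcp_pos: [0.6598, -0.1744, 0.3495]
orientation: [0.0, 0.993, 0.121, 0.0]
wrist_force: [0.2, -0.6, 0.2]
finger_gap: 0.043
```

```bash
python3 - <<'E'
from h import *
s=get_state();print(s["clock"],s["joint_pos"].round(2))
im=eyes.read_camera("wrist");cv2.imwrite("pics/w16.png",cv2.resize(im,None,fx=1.5,fy=1.5,interpolation=cv2.INTER_CUBIC))
E
```

```text
26.5 [-0.38  0.54  0.26  1.29 -0.    2.52]
```

View pics/w16.png

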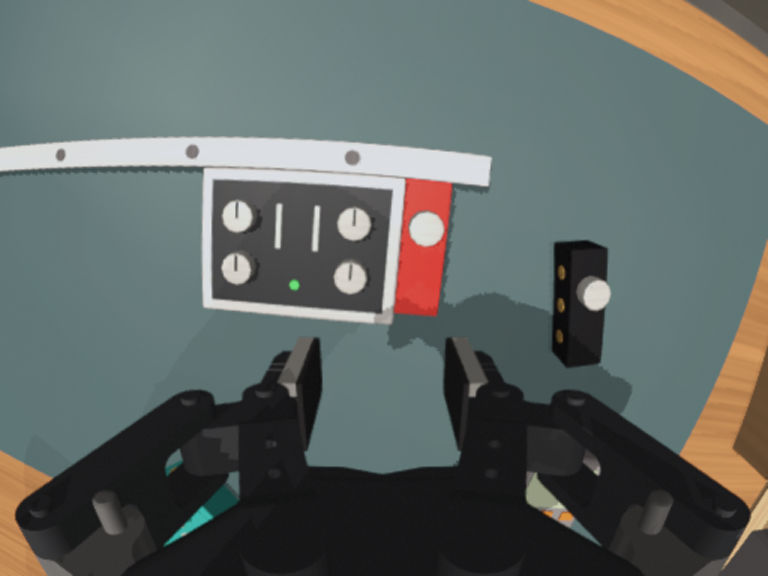

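```bash
python3 - <<'E'
from h import *
im=eyes.read_camera("wrist");crop(im,90,220,125,315,4.2,"pics/w17.png")
im=eyes.read_camera("top");cv2.imwrite("pics/t17.png",im)
E
```

```text
(no output)
```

View pics/w17.png

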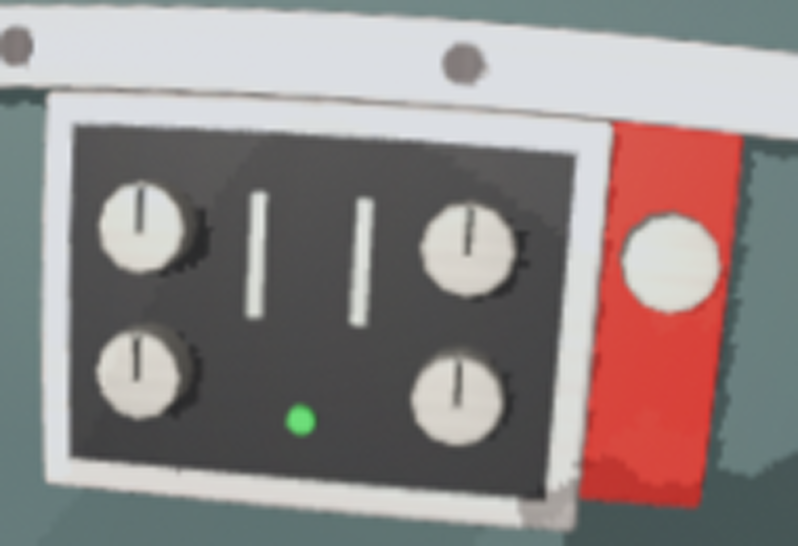

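View pics/t17.png

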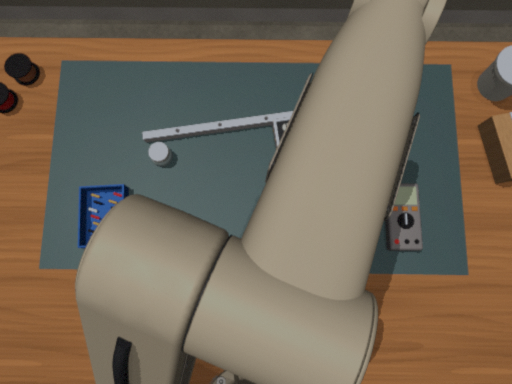

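```bash
python3 -c "
from workcell import env,get_state
s=get_state();print(s['clock'],s['wrist_force']);print(env.hand_in())"
```

```text
26.65 [ 0.56030896 -0.83677088 -0.17225452]
the job is handed in; nothing more can be done
None
```

I pushed the silver amplifier into the corner between the rail and the red block and handed the job in at about 26.7 s of robot time, with the gripper clear of everything.

**Pushes:** I used the open fingertips low on the sides of the case. First I pushed the long side, which squared it to within a few mm of the rail. Then I pushed its end up to the red block, the long side firmly onto the rail, and the end against the block once more. The highest wrist force I read was about 22 N.

**Last checks:**
- The wrist camera showed both seams tight, with no visible gap at the rail or the red block, and the amplifier looked square.
- On the final push against each stop, the force rose sharply with almost no movement, to about 18 N at the rail and 17 N at the block.
- **Slight disagreement:** the last top-camera fit, taken before the final end push, gave about 1 mm off each face and 0.007 rad of turn. That is within the roughly 2 mm calibration accuracy. The final end push hardly changed the picture.
- The jar and the visible parts of the meter and tray looked unmoved. The arm partly hid the tray and meter in the last top picture.
- I kept the fingers at the edge of the case, and in the pictures the knobs stayed clear.

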